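# Unpack the studio ear defenders onto the rack bar

## Robot

A 6-joint arm with a two-finger parallel gripper is mounted at the origin on the work surface. World frame = base frame: x ahead of the robot, y to its left, z up, the work surface at z = 0. Lengths are in m, angles in rad, forces in N, time in s.
With the tool pointing down it reaches from about 0.375 to 0.975 m from the base axis. Payload 3.8 kg.
Tool frame: the origin (TCP) lies midway between the tips of the shut fingers; the grasp point (between the pads) lies 19 mm behind it; z points along the fingers, y is the line along which they close (so a half turn about z gives the same grasp; the last joint's range is limited). The gripper opens to 85 mm and grips with 20 to 120 N. Pads are 22 mm wide; open, the fingers measure 114 mm over their backs; the gripper's body (76 mm by 85 mm) begins 54 mm behind the grasp point. The pads swing forward as they close: fully open they stand 13 mm farther back than shut.
Start: joints at [-1.365, 0.264, 1.604, -0, 1.274, -0.037], TCP at [0.162, -0.655, 0.231] pointing down, gripper open.
Joint ranges: [-2.63, 2.63], [-0.94, 2.18], [0.31, 2.57], [-1.31, 4.45], [0, 2.66], [-2.55, 2.55]. Speed limits (rad/s): [2.57, 2.57, 3.14, 3.14, 3.14, 3.14].

## Interface

Orientations are given as a rotation vector (axis times angle).
In Python, from workcell import * gives the robot as it stands. The module is installed in compiled form; this text tells all that it offers.
- The arm moves only by the tool apply_moves, never from a script. Its arguments are lists of equal length, an entry for each row: "fingers": the opening, from 0 (shut) to 1 (fully open); "travel": the shift along the tool's x, y, z normalised to -1 to 1, where 1 is 0.05 m, a list of three; "rotation": the turn, a rotation vector about the tool's x, y, z normalised to -1 to 1, where 1 is 6 degrees, a list of three. In form: {"fingers": [fingers, ...], "travel": [[dx, dy, dz], ...], "rotation": [[ax, ay, az], ...]}. A call has 1 to 12 rows; each row shifts and turns the commanded pose from where the row before left it, along the tool's axes as they then stand; what a row does not reach is not made up. A row lasts 1/10 s, in which the tool goes at most 50 mm and 8.59 degrees, less where a joint would pass 70% of its speed; a pose out of reach is approached as far as the arm can. A call with a number of a shift or a turn outside -1 to 1 is refused whole. A call with a gripper value outside its range is refused whole. The fingers move at their own pace and stop on an object; "newtons" is the grip in N (left out, the last holds). Time passes only in rows, so rows that do not move let the fingers close. It gives the time, the measured TCP pose, the force, the opening and the grip force at its end, in the units of the state.
- read_state(): the state, without advancing time (a new reading comes with each control period).
- read_camera(name): name is "scene" or "top" or "wrist"; returns a dict with "image" (400x640x3 uint8, red, green, blue), "fx", "fy", "cx", "cy" (pixels), "extrinsics" (4x4, takes a point from world to camera coordinates). Camera axes: x right, y down, z forward; pixel columns grow to the right and rows downward; lengths in m; the calibration is good to about 2 mm. A picture is of the moment at which its call begins. There is no depth.
- finish_job(): hands the job in; it is judged then, once.
Trained networks look in the newest picture that a camera, given by its name, has taken for a name from the list of things; names that differ only in an ending like _2 or _b are one class to them, and where a whole thing is asked for, a point or a joint stands for the part that bears it (a point fixed in the world has none). Each returns a list of dicts, best first, with "p" (0 to 1); they miss things now and then, are a little off and sometimes report something else, mostly with a low value. They report only what shows in the picture. A call takes as long as a camera call.
- regions_of(camera, name): "mask" (400x640 bool, what is visible of it) and "bbox" ([left, top, width, height] in pixels, round what is visible of it).
- tip_of(camera, name): "location" ([column, row] in pixels: a listed point, or the origin of a listed thing).
The state is a dict: "time": time; "q": joint angles; "joint_vel": joint speeds; "joint_torque": joint torques, N m; "tool_pos": TCP position; "tcp_rot": TCP orientation; "wrist_force": force on the tool from outside, world axes, zero at the start; "torque": the same for the moment, N m; "width": opening from 0.0 (shut) to 1.0 (fully open); "grip_force": force on a finger pad.
Only numpy, scipy, OpenCV 4.12 (cv2) and the standard library are available. Lean on these libraries where they do the work, as an engineer would, in place of code of your own. Each camera call takes 0.05 s, during which the arm holds its last target. There are 200 camera calls.

## Task

Lift the blue cover off the grey storage tub and lay it handle-up on the cork mat, then take the ear defenders out of the tub and hang them by the headband over the steel bar under the rack's shelf, one cup on each side of the bar, and let them hang still. Finally put the cover back on the tub, fully home. Leave the brown jar, the white bowl and the green paint bottle where they stand.

Things in the scene. Friction and masses are not known exactly. Their poses are not given: they have to be found in the camera images.
- tub: Grey open storage tub, fixed, 216 x 146 x 120 mm high, walls and floor 5 mm thick. Origin: centre of its underside; x along the long side, z up.
- cover: Loose blue deep cover of the tub, 216 x 146 mm, about 0.3 kg. Origin: centre of the skirt's lower rim, which sits on the tub's rim (120 mm above the tub's underside), long sides matching. Top face 41 mm above it. A locating lip reaches 8 mm below it into the tub, 4 mm clear of each wall; laid flat, the cover stands on this lip, origin 8 mm above the surface.
- handle (a point): Centre of the top of the cover's solid black handle block, 69 mm above the cover's origin. The block is 80 mm long (cover x), 18 mm wide (cover y) and 28 mm high.
- defenders: Ear defenders, rigid inverted U, 142 mm (x, cup to cup) x 65 mm (y) x 145 mm high, about 0.28 kg: two orange cups 75 mm high, inner faces 76 mm apart, joined by a black headband 30 mm wide in y. They stand upright on their cups on the tub's floor, the headband 30 mm above the tub's rim. Origin: midway between the cup bottoms; z up to the headband.
- crown (a point): Middle of the underside of the headband's padded crown, 121 mm above the ear defenders' origin, same axes; this rests on the bar. The crown is 24 mm thick (up from here), 50 mm long (x), falls 10 degrees to both sides, and its flat sides are 30 mm apart in y: grip these, with the tool at any lean about y.
- mat: Cork mat, fixed, 240 (x) x 170 (y) x 4 mm thick. Origin: centre of its underside.
- rack: Fixed plywood rack with bar and shelf. Origin: on the bench under the bar; z up, y along the bar to its free end, -x to the robot's side. Base board 12 mm thick (x -50 to 150, y -150 to 50 mm). Side panel that carries the bar: y -144 to -130, x -30 to 140 mm. Thin post at x 118, y 40 mm. Below the shelf the -x side and +y end are open.
- shelf (a point): Middle of the front (-x) edge of the shelf's underside, 350 mm above the bench, axes as the rack. The shelf is 210 mm long (y) and reaches 140 mm to +x from here, 14 mm thick, with paint pots on it. It juts 10 mm past the bar's axis, so an upright tool cannot get at the bar: lean it about 40 degrees, gripper to -x.
- bar (a point): On the axis of the steel bar (20 mm thick, 190 mm above the bench), at rack y -20 mm, axes as the rack. From here the bar runs 110 mm to the panel (-y) and 104 mm to its free end (+y), a red 26 mm disc; the headband can pass over that end and along the bar. Hang the crown's middle within 70 mm of this point along the bar.
- jar: Brown glass jar, 60 mm diameter, 130 mm high, a bystander. Origin: centre of its underside.
- bowl: White ceramic bowl, 150 mm diameter, 55 mm high, a bystander. Origin: centre of its underside.
- paint: Green paint bottle, 38 mm diameter, 90 mm high, a bystander. Origin: centre of its underside.

How it is judged:
On the way, in this order (a step that is already met when the one before it is completed fails the run):
1. the cover lies handle-up and released on the cork mat (x of cover in the frame of mat between -0.06 and 0.06 m and y of cover in the frame of mat between -0.05 and 0.05 m and z of cover in the frame of mat between 0.008 and 0.017 m and angle between cover's own z axis and vertical below 0.08 rad and linear speed of cover below 0.02 m/s and angular speed of cover below 0.15 rad/s and contact force between each of the arm, the fingers and cover below 0.1 N), for 0.2 s.
2. the ear defenders hang still and released over the bar (x of crown in the frame of bar between -0.025 and 0.025 m and y of crown in the frame of bar between -0.07 and 0.07 m and z of crown in the frame of bar between 0 and 0.02 m and angle between defenders's own z axis and vertical below 0.25 rad and contact force between defenders and rack above 0.5 N and linear speed of defenders below 0.02 m/s and angular speed of defenders below 0.15 rad/s and contact force between each of the arm, the fingers and defenders below 0.1 N), for 0.2 s.
At the end, for the whole second after the job is handed in: Ear defenders released and still over the bar: crown resting on it, within 25 mm across and 70 mm along of bar, within 0.25 rad of upright. Cover released, still, seated on the tub: centre within 12 mm, height within 4 mm, long sides within 0.08 rad, level within 0.04 rad (all of step 2 and horizontal distance between cover and tub below 0.012 m and z of cover in the frame of tub between 0.116 and 0.1235 m and angle between the x axis of cover and the x axis of tub, either way round below 0.08 rad and angle between cover's own z axis and vertical below 0.04 rad and linear speed of cover below 0.02 m/s and angular speed of cover below 0.15 rad/s and contact force between each of the arm, the fingers and cover below 0.1 N); the robot touches nothing.
It fails at once if the brown jar is moved by more than 30 mm (distance of jar from where it was at the start of the episode above 0.03 m).
It fails at once if the white bowl is moved by more than 30 mm (distance of bowl from where it was at the start of the episode above 0.03 m).
It fails at once if the green paint bottle is moved by more than 30 mm (distance of paint from where it was at the start of the episode above 0.03 m).
It also fails if it takes over 72 s, if anything falls off the work surface, if the arm or the gripper's body presses on something with over 40 N, if the wrist force passes 120 N, or if a joint passes its speed limit or range.

## Working session

There is one attempt and no reset: what is moved stays moved. The work goes in short steps, Python scripts to look and compute and a tool call to move; the robot and the scene stay as the last step left them, time stands still between calls to the robot, and variables do not carry over. Pictures are saved under pics/ and viewed, at most 10 in all, crops included, and the job is handed in when it is done.

Besides the shell and the picture viewer there is one more tool, called after "Emit:" as a command line: name --argument value ..., lists and objects as JSON in quotes. apply_moves: Moves the arm, as the interface text tells. Scaled input: -1 to 1 covers 0.05 m each way for a shift and 6 degrees each way for a turn. Its arguments: {"type":"object","properties":{"fingers":{"type":"array","items":{"type":"number"}},"travel":{"type":"array","items":{"type":"array","items":{"type":"number"}}},"rotation":{"type":"array","items":{"type":"array","items":{"type":"number"}}},"newtons":{"type":"number"}},"required":["fingers","travel","rotation"]}

```bash
mkdir -p pics
cat > h.py <<'E'
from workcell import *
import numpy as np, cv2
from scipy.spatial.transform import Rotation as R
def snap(n,f=None):
    c=read_camera(n)
    if f: cv2.imwrite('pics/'+f,c['image'][:,:,::-1])
    return c
def ray(c,px):
    E=np.array(c['extrinsics']);Rm=E[:3,:3];t=E[:3,3]
    d=Rm.T@np.array([(px[0]-c['cx'])/c['fx'],(px[1]-c['cy'])/c['fy'],1])
    return -Rm.T@t,d/np.linalg.norm(d)
def atz(c,px,z):
    o,d=ray(c,px);return o+d*(z-o[2])/d[2]
def tri(rs):
    A=np.zeros((3,3));b=np.zeros(3)
    for o,d in rs:
        P=np.eye(3)-np.outer(d,d);A+=P;b+=P@o
    x=np.linalg.solve(A,b)
    return x,[np.linalg.norm((np.eye(3)-np.outer(d,d))@(x-o)) for o,d in rs]
def proj(c,p):
    E=np.array(c['extrinsics']);q=E[:3,:3]@np.array(p)+E[:3,3]
    return [c['fx']*q[0]/q[2]+c['cx'],c['fy']*q[1]/q[2]+c['cy']]
E
python3 - <<'E'
from h import *
np.set_printoptions(precision=4,suppress=True)
s=snap('scene','s1.png');t=snap('top','t1.png');w=snap('wrist','w1.png')
C={'scene':s,'top':t,'wrist':w}
cv2.imwrite('pics/st.png',cv2.resize(np.vstack([s['image'],t['image']])[:,:,::-1],(480,600)))
for c in C: print(c,np.linalg.inv(C[c]['extrinsics'])[:3,3],C[c]['fx'])
for n in ['tub','cover','handle','defenders','crown','mat','rack','shelf','bar','jar','bowl','paint']:
    rs=[]
    for c in C:
        L=tip_of(c,n)
        print(n,c,[(np.round(l['location']),round(l['p'],2)) for l in L[:2]])
        if L and L[0]['p']>.4: rs.append(ray(C[c],L[0]['location']))
    if len(rs)>1: print('   ',*tri(rs))
print(read_state())
E
```

```text
scene [1.1635 0.3999 0.9057] 435.4624784011299
top [ 0.5033 -0.0111  1.4841] 453.50101978234363
wrist [ 0.2354 -0.6367  0.372 ] 307.7417599341804
tub scene [(array([448., 307.]), 0.7), (array([337., 320.]), 0.3)]
tub top []
tub wrist []
cover scene [(array([459., 278.]), 0.93)]
cover top [(array([218., 220.]), 0.61)]
cover wrist []
    [0.5099 0.3184 0.1129] [np.float64(6.245626376714786e-06), np.float64(6.245626376495876e-06)]
handle scene [(array([467., 256.]), 0.89)]
handle top [(array([213., 218.]), 0.97)]
handle wrist []
    [0.5144 0.3175 0.1938] [np.float64(0.003077866104922689), np.float64(0.0030778661049226676)]
defenders scene []
defenders top []
defenders wrist []
crown scene [(array([353., 245.]), 0.72)]
crown top []
crown wrist []
mat scene [(array([353., 247.]), 0.86)]
mat top [(array([320., 235.]), 0.65)]
mat wrist []
    [ 0.4551  0.0162 -0.0213] [np.float64(0.0004188840027326702), np.float64(0.00041888400273268627)]
rack scene [(array([223., 231.]), 0.63)]
rack top [(array([418., 184.]), 0.77), (array([321., 238.]), 0.35)]
rack wrist []
    [ 0.6195 -0.311   0.0054] 
[... 832 characters left out ...]
, 0.63), (array([227., 230.]), 0.5)]
paint top [(array([401., 261.]), 0.55), (array([212., 215.]), 0.53)]
paint wrist []
    [ 0.3622 -0.2422 -0.0076] [np.float64(0.007922681661266582), np.float64(0.007922681661266527)]
{'time': 1.95, 'q': array([-1.3649,  0.2639,  1.604 ,  0.    ,  1.2737, -0.0369]), 'joint_vel': array([-0.0011, -0.0004, -0.0005,  0.0014,  0.0003,  0.0003]), 'joint_torque': array([  0.    , -51.5046, -36.7709,  -0.0001,   0.001 ,   0.    ]), 'tool_pos': array([ 0.1623, -0.6552,  0.2313]), 'tcp_rot': array([-3.1184, -0.3805, -0.    ]), 'wrist_force': array([-0.2926, -0.3218,  0.1926]), 'torque': array([0.0291, 0.0262, 0.0137]), 'grip_force': 0.0, 'width': 0.9979345215278114}
```

View pics/s1.png

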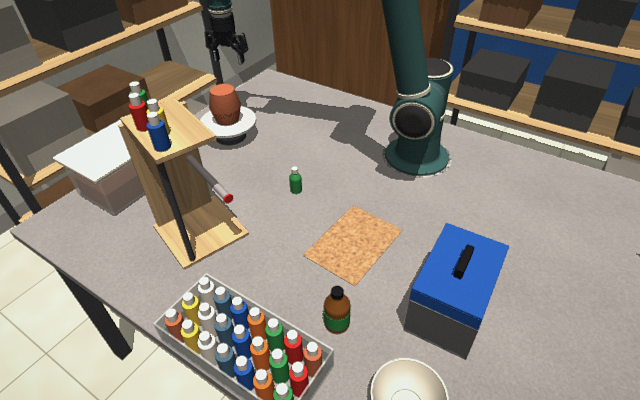

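View pics/t1.png

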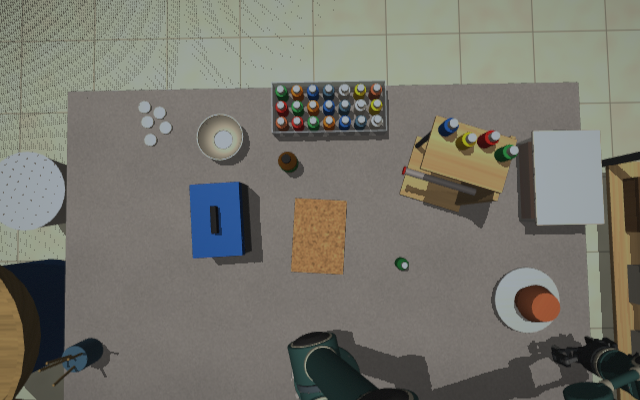

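The scene view shows the tub and blue cover (handle ~465,260), the mat (352,245), and the rack with the red bar end at (228,197). The top view shows the cover at (217,220), the mat at (320,236), and the bar from the red end (405,171) to (475,190). The paint bottle is at (402,264), the jar at (288,162) and the bowl at (220,138).

Run:
```python
from h import *
np.set_printoptions(precision=4,suppress=True)
s=snap('scene');t=snap('top')
C={'scene':s,'top':t}
def hsv(c): return cv2.cvtColor(c['image'],cv2.COLOR_RGB2HSV)
def blobs(m,roi):
    x0,y0,x1,y1=roi;k=np.zeros(m.shape,np.uint8);k[y0:y1,x0:x1]=m[y0:y1,x0:x1]
    n,l,st,ce=cv2.connectedComponentsWithStats(k);i=1+np.argmax(st[1:,4]);return (l==i).astype(np.uint8),ce[i],st[i]
# red disc
ps={}
for n,roi in (('scene',(215,185,245,210)),('top',(398,160,415,185))):
    H=hsv(C[n]);m=((H[...,0]<6)|(H[...,0]>172))&(H[...,1]>140)&(H[...,2]>60)
    b,ce,st=blobs(m,roi);print('red',n,ce,st);ps[n]=ce
print(tri([ray(C[n],ps[n]) for n in ps]), [atz(C[n],ps[n],.19) for n in ps])
# mat, cover, tray rects in top
H=hsv(t)
m=(H[...,0]>5)&(H[...,0]<22)&(H[...,1]>90)
b,ce,st=blobs(m,(285,190,355,280))
def rect(b,z):
    cn,_=cv2.findContours(b,cv2.RETR_EXTERNAL,cv2.CHAIN_APPROX_NONE)
    c=max(cn,key=len)[:,0].astype(float);P=np.array([atz(t,p,z)[:2] for p in c]).astype(np.float32)
    print(cv2.minAreaRect(P))
rect(b,.004)
for v in (90,120,150,170):
    m=(H[...,0]>100)&(H[...,0]<125)&(H[...,1]>120)&(H[...,2]>v)
    b,ce,st=blobs(m,(180,170,260,270));print(v,st);b=cv2.morphologyEx(b,cv2.MORPH_CLOSE,np.ones((15,15)));rect(b,.161)
print(H[230,200],H[230,230],H[230,246])
# handle
m=(H[...,2]<60);b,ce,st=blobs(m,(203,195,230,245));print('handle',ce,st);rect(b,.189)
# known heights
for n,z in (('handle',.189),('shelf',.35),('bar',.19),('rack',0),('mat',0)):
    for c in C:
        L=tip_of(c,n)
        if L: print(n,c,round(L[0]['p'],2),atz(C[c],L[0]['location'],z))
big=cv2.resize(t['image'][90:230,370:540,::-1],(680,560),interpolation=cv2.INTER_CUBIC);cv2.imwrite('pics/rack.png',big)
```

```text
red scene [227.8571 198.0476] [223 194  10   9  63]
red top [403.6667 169.9444] [402 167   4   7  18]
(array([ 0.6446, -0.2319,  0.1896]), [np.float64(0.00023761938193044225), np.float64(0.00023761938193023982)]) [array([ 0.6448, -0.2314,  0.19  ]), array([ 0.6447, -0.2321,  0.19  ])]
((0.4553259611129761, 0.018443048000335693), (0.16898806393146515, 0.2385198473930359), 85.9106674194336)
90 [ 190  182   52   76 3334]
((0.512127161026001, 0.3156287372112274), (0.21479324996471405, 0.1443084478378296), 2.670837640762329)
120 [ 190  182   52   76 3297]
((0.5122891068458557, 0.31587761640548706), (0.2142893671989441, 0.14397895336151123), 2.57198429107666)
150 [223 183  16  20 125]
((0.5980856418609619, 0.2604091465473175), (0.06189645826816559, 0.03884986788034439), 39.19097900390625)Traceback (most recent call last):
  File "<stdin>", line 26, in <module>
  File "<stdin>", line 8, in blobs
    return _wrapfunc(a, 'argmax', axis=axis, out=out, **kwds)
    return bound(*args, **kwds)
ValueError: attempt to get argmax of an empty sequence
```

Run:
```python
from h import *
np.set_printoptions(precision=4,suppress=True)
s=snap('scene');t=snap('top')
C={'scene':s,'top':t}
H=cv2.cvtColor(t['image'],cv2.COLOR_RGB2HSV)
m=np.zeros((400,640),np.uint8);m[195:245,203:230]=H[195:245,203:230,2]<60
P=np.array([atz(t,p[::-1],.189)[:2] for p in np.argwhere(m)]).astype(np.float32);print('handle',cv2.minAreaRect(P),len(P))
# bar grey pixels between disc and shelf
for n,roi in(('top',(402,162,480,200)),('scene',(180,150,236,206))):
    I=C[n]['image'][roi[1]:roi[3],roi[0]:roi[2]].astype(int)
    hh=cv2.cvtColor(I.astype(np.uint8),cv2.COLOR_RGB2HSV)
    m=(hh[...,1]<50)&(hh[...,2]>80)
    print(n,m.sum())
    cv2.imwrite(f'pics/m_{n}.png',np.hstack([cv2.resize(I.astype(np.uint8)[:,:,::-1],None,fx=5,fy=5),cv2.cvtColor(cv2.resize(m.astype(np.uint8)*255,None,fx=5,fy=5),cv2.COLOR_GRAY2BGR)]))
for n,z in (('handle',.189),('shelf',.35),('bar',.19),('rack',0),('mat',0)):
    for c in C:
        L=tip_of(c,n)
        if L: print(n,c,round(L[0]['p'],2),atz(C[c],L[0]['location'],z))
a=cv2.resize(t['image'][100:220,390:530,::-1],(700,600),interpolation=cv2.INTER_CUBIC);cv2.imwrite('pics/rack.png',a)
```

```text
handle ((0.5123276114463806, 0.31264472007751465), (0.02290182374417782, 0.07718630880117416), 89.80517578125) 216
top 197
scene 1635
handle scene 0.84 [0.5094 0.3156 0.189 ]
handle top 0.97 [0.5259 0.322  0.189 ]
shelf scene 0.7 [ 0.5879 -0.346   0.35  ]
shelf top 0.9 [ 0.6093 -0.3396  0.35  ]
bar scene 0.59 [ 0.612  -0.3286  0.19  ]
bar top 0.6 [ 0.609  -0.3243  0.19  ]
rack scene 0.64 [ 0.5992 -0.3185  0.    ]
rack top 0.59 [0.5202 0.3618 0.    ]
mat scene 0.7 [ 0.4672 -0.5245 -0.    ]
mat top 0.95 [0.449 0.009 0.   ]
```

View pics/rack.png

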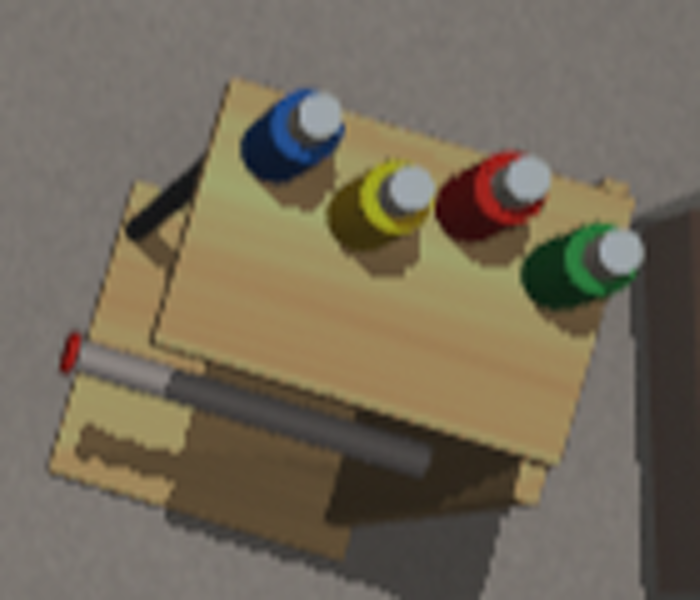

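The crop shows the bar running from the red disc (72,353) to the panel (425,463) in crop pixels. The shelf's front edge runs from (155,343) to (555,465).

Run:
```python
from h import *
np.set_printoptions(precision=4,suppress=True)
t=snap('top')
f=lambda p,z: atz(t,(p[0]/5+390-.4,p[1]/5+100-.4),z)
for n,a,b,z in (('bar',(72,353),(425,463),.19),('shelf',(155,343),(555,465),.364),('shelfback',(233,78),(632,200),.364),('base',(52,472),(137,183),.012),('shelfL',(155,343),(233,78),.364)):
    A,B=f(a,z),f(b,z);d=A-B;print(n,A,B,np.linalg.norm(d),np.degrees(np.arctan2(d[1],d[0])))
a=t['extrinsics'];print(proj(t,[.362,-.242,.09]),[round(v,3) for v in atz(t,(402,264),.06)])
```

```text
bar [ 0.644 -0.233  0.19 ] [ 0.5774 -0.4325  0.19  ] 0.21032362055851492 71.53088223953802
shelf [ 0.6293 -0.2444  0.364 ] [ 0.5653 -0.4398  0.364 ] 0.2056642737266631 71.8612840527654
shelfback [ 0.7614 -0.287   0.364 ] [ 0.6964 -0.483   0.364 ] 0.2064617555428356 71.66352841176956
base [ 0.5859 -0.2485  0.012 ] [ 0.7742 -0.309   0.012 ] 0.19778467219956855 162.19396806450146
shelfL [ 0.6293 -0.2444  0.364 ] [ 0.7614 -0.287   0.364 ] 0.13878715331630329 162.1036058350328
[np.float64(403.88770514353723), np.float64(265.8196745373379)] [np.float64(0.365), np.float64(-0.241), np.float64(0.06)]
```

```bash
cat >> h.py <<'E'
import json
def T(yaw_y,lean=0):
    a=np.radians(yaw_y);l=np.radians(lean);Y=np.array([np.cos(a),np.sin(a),0]);X=np.array([Y[1],-Y[0],0])
    z=np.sin(l)*X-np.array([0,0,np.cos(l)]);return R.from_matrix(np.array([np.cross(Y,z),Y,z]).T)
def plan(wps,cur=None):
    """wps: (pos,rot,finger,vmax mm/row,amax deg/row)"""
    s=read_state()
    p,r=(np.array(s['tool_pos']),R.from_rotvec(s['tcp_rot'])) if cur is None else cur
    F=[];Tr=[];Ro=[]
    for P,Q,f,v,a in wps:
        P=np.array(P,float);p0,r0=p,r;d=(r0.inv()*Q).as_rotvec()
        n=max(1,int(np.ceil(np.linalg.norm(P-p0)*1000/v)),int(np.ceil(np.degrees(np.linalg.norm(d))/a)))
        for i in range(1,n+1):
            tp=p0+(P-p0)*i/n;tr=r0*R.from_rotvec(d*i/n)
            t=np.round(r.inv().apply(tp-p)/.05,2);w=np.round(np.degrees((r.inv()*tr).as_rotvec())/6,2)
            p=p+r.apply(t*.05);r=r*R.from_rotvec(np.radians(w*6))
            F.append(f);Tr.append((t+0).tolist());Ro.append((w+0).tolist())
    for k in range(0,len(F),12): print(json.dumps({"fingers":F[k:k+12],"travel":Tr[k:k+12],"rotation":Ro[k:k+12]}).replace('.0,',',').replace('.0]',']').replace(', ',','))
    return p,r
E
python3 - <<'E'
from h import *
plan([((.162,-.655,.36),R.from_rotvec(read_state()['tcp_rot']),1,44,5.9),((.44,-.1,.36),T(15),1,44,5.9),((.51,.315,.36),T(92.6),1,44,5.9)])
E
```

```text
{"fingers": [1,1,1,1,1,1,1,1,1,1,1,1],"travel": [[0,0,-0.86],[0,0,-0.86],[0,-0.01,-0.85],[0.5,-0.59,0],[0.56,-0.54,0],[0.61,-0.47,0],[0.66,-0.42,0],[0.69,-0.35,0],[0.73,-0.28,0],[0.74,-0.2,0],[0.77,-0.13,0],[0.77,-0.05,0]],"rotation": [[0,0,0],[0,0,0],[0,0,0],[0,0,-0.95],[0,0,-0.95],[0,0,-0.95],[0,0,-0.95],[0,0,-0.94],[0,0,-0.95],[0,0,-0.95],[0,0,-0.95],[0,0,-0.95]]}
{"fingers": [1,1,1,1,1,1,1,1,1,1,1,1],"travel": [[0.78,0.02,0],[0.77,0.1,0],[0.75,0.18,0],[0.73,0.25,0],[0.71,0.32,0],[0.67,0.39,0],[0.63,0.45,0],[0.55,0.25,0],[0.52,0.3,0],[0.49,0.35,0],[0.45,0.4,0],[0.41,0.44,0]],"rotation": [[0,0,-0.95],[0,0,-0.95],[0,0,-0.95],[0,0,-0.94],[0,0,-0.95],[0,0,-0.95],[0,0,-0.95],[0,0,-0.92],[0,0,-0.93],[0,0,-0.92],[0,0,-0.93],[0,0,-0.92]]}
{"fingers": [1,1,1,1,1,1,1,1,1],"travel": [[0.37,0.47,0],[0.32,0.51,0],[0.27,0.54,0],[0.21,0.56,0],[0.16,0.58,0],[0.11,0.59,0],[0.04,0.6,0],[-0.01,0.6,0],[-0.07,0.6,0]],"rotation": [[0,0,-0.92],[0,0,-0.93],[0,0,-0.92],[0,0,-0.93],[0,0,-0.92],[0,0,-0.92],[0,0,-0.93],[0,0,-0.92],[0,0,-0.92]]}
```

Emit:
apply_moves --fingers '[1, 1, 1, 1, 1, 1, 1, 1, 1, 1, 1, 1]' --travel '[[0, 0, -0.86], [0, 0, -0.86], [0, -0.01, -0.85], [0.5, -0.59, 0], [0.56, -0.54, 0], [0.61, -0.47, 0], [0.66, -0.42, 0], [0.69, -0.35, 0], [0.73, -0.28, 0], [0.74, -0.2, 0], [0.77, -0.13, 0], [0.77, -0.05, 0]]' --rotation '[[0, 0, 0], [0, 0, 0], [0, 0, 0], [0, 0, -0.95], [0, 0, -0.95], [0, 0, -0.95], [0, 0, -0.95], [0, 0, -0.94], [0, 0, -0.95], [0, 0, -0.95], [0, 0, -0.95], [0, 0, -0.95]]'

```text
time: 3.9
tool_pos: [0.319, -0.3414, 0.36]
tcp_rot: [2.644, 1.696, 0.0]
wrist_force: [0.2, -0.7, 0.5]
width: 1.0
grip_force: 0.0
```

Emit:
apply_moves --fingers '[1, 1, 1, 1, 1, 1, 1, 1, 1, 1, 1, 1]' --travel '[[0.78, 0.02, 0], [0.77, 0.1, 0], [0.75, 0.18, 0], [0.73, 0.25, 0], [0.71, 0.32, 0], [0.67, 0.39, 0], [0.63, 0.45, 0], [0.55, 0.25, 0], [0.52, 0.3, 0], [0.49, 0.35, 0], [0.45, 0.4, 0], [0.41, 0.44, 0]]' --rotation '[[0, 0, -0.95], [0, 0, -0.95], [0, 0, -0.95], [0, 0, -0.94], [0, 0, -0.95], [0, 0, -0.95], [0, 0, -0.95], [0, 0, -0.92], [0, 0, -0.93], [0, 0, -0.92], [0, 0, -0.93], [0, 0, -0.92]]'

```text
time: 5.1
tool_pos: [0.4651, 0.0496, 0.36]
tcp_rot: [1.254, 2.88, 0.0]
wrist_force: [0.0, -0.0, -0.7]
width: 1.002
grip_force: 0.0
```

Emit:
apply_moves --fingers '[1, 1, 1, 1, 1, 1, 1, 1, 1]' --travel '[[0.37, 0.47, 0], [0.32, 0.51, 0], [0.27, 0.54, 0], [0.21, 0.56, 0], [0.16, 0.58, 0], [0.11, 0.59, 0], [0.04, 0.6, 0], [-0.01, 0.6, 0], [-0.07, 0.6, 0]]' --rotation '[[0, 0, -0.92], [0, 0, -0.93], [0, 0, -0.92], [0, 0, -0.93], [0, 0, -0.92], [0, 0, -0.92], [0, 0, -0.93], [0, 0, -0.92], [0, 0, -0.92]]'

```text
time: 6.0
tool_pos: [0.5102, 0.3163, 0.3599]
tcp_rot: [-0.077, 3.14, 0.0]
wrist_force: [0.5, -0.3, -0.3]
width: 0.998
grip_force: 0.0
```

Run:
```python
from h import *
np.set_printoptions(precision=4,suppress=True)
w=snap('wrist','w2.png');s=read_state();print(s['time'],s['tool_pos'],s['q'],R.from_rotvec(s['tcp_rot']).as_matrix().tolist())
print(np.linalg.inv(w['extrinsics']))
print(tip_of('wrist','handle')[:1],tip_of('wrist','cover')[:1])
print([atz(w,l['location'],.189) for l in tip_of('wrist','handle')[:1]])
```

```text
6.05 [0.5105 0.3205 0.3592] [ 0.5174  0.0743  1.5921  0.0034  1.4733 -1.1085] [[-0.9984997453540659, -0.05475635548606656, -7.85805360429344e-06], [-0.054755974162782446, 0.9984922352619804, 0.003878068464928712], [-0.0002045026899567816, 0.003872680650077079, -0.9999924802333428]]
[[-0.0494  0.9523  0.3012  0.4318]
 [ 0.9988  0.0468  0.0157  0.3122]
 [ 0.0009  0.3016 -0.9534  0.5018]
 [ 0.      0.      0.      1.    ]]
[{'location': [321.6, 181.9], 'p': 0.91}] [{'location': [321.5, 169.4], 'p': 0.74}]
[array([0.5116, 0.3176, 0.189 ])]
```

View pics/w2.png

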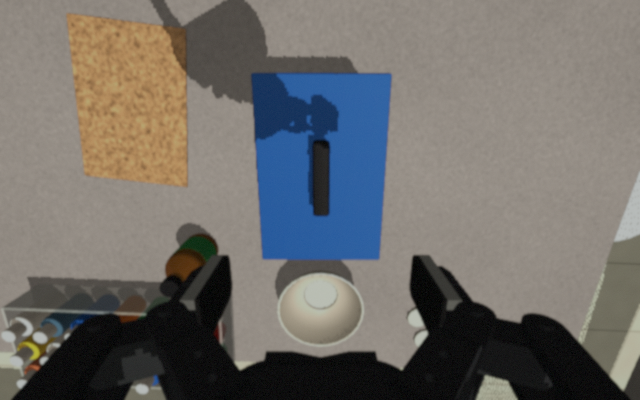

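The wrist view shows the cover top with corners near (252,73), (391,73), (381,259) and (263,259), the handle at (321,178), and the mat at the left (130,100).

```bash
cat >> h.py <<'E'
def rectw(c,mask,z,close=15):
    n,l,st,ce=cv2.connectedComponentsWithStats(mask.astype(np.uint8));b=(l==1+np.argmax(st[1:,4])).astype(np.uint8)
    if close: b=cv2.morphologyEx(b,cv2.MORPH_CLOSE,np.ones((close,close)))
    cn,_=cv2.findContours(b,cv2.RETR_EXTERNAL,cv2.CHAIN_APPROX_NONE);k=max(cn,key=len)[:,0]
    return cv2.minAreaRect(np.array([atz(c,p,z)[:2] for p in k.astype(float)]).astype(np.float32))
E
python3 - <<'E'
from h import *
np.set_printoptions(precision=4,suppress=True)
snap('wrist');w=snap('wrist');s=read_state();print(s['tool_pos'],s['joint_vel'])
H=cv2.cvtColor(w['image'],cv2.COLOR_RGB2HSV)
m=(H[...,0]>100)&(H[...,0]<125)&(H[...,1]>120);m[290:]=0
print('cover',rectw(w,m,.161,41))
m=H[...,2]<45;k=np.zeros_like(m);k[130:222,305:338]=m[130:222,305:338];print('handle',rectw(w,k,.189,0))
m=(H[...,0]>5)&(H[...,0]<22)&(H[...,1]>90);m[200:]=0;m[:,200:]=0;print('mat',rectw(w,m,.004,5))
L=tip_of('wrist','handle')[0]['location'];s=snap('scene');t=snap('top')
rs=[ray(w,L)]+[ray(c,tip_of(n,'handle')[0]['location']) for n,c in(('scene',s),('top',t))]
print(tri(rs))
plan([((.512,.3155,.30),T(92.6),1,44,5.9)])
E
```

```text
[0.51   0.3143 0.3598] [-0.0105 -0.0086  0.0034  0.0006 -0.0005 -0.0015]
cover ((0.509853184223175, 0.3163367509841919), (0.21359863877296448, 0.14366136491298676), 2.6200969219207764)
handle ((0.5079665780067444, 0.3162081241607666), (0.07818199694156647, 0.014788602478802204), 2.2581427097320557)
mat ((0.4530874788761139, 0.020910322666168213), (0.16854140162467957, 0.23778019845485687), 86.04302215576172)
(array([0.5143, 0.3179, 0.1969]), [np.float64(0.008357883981541693), np.float64(0.0024197051622657662), np.float64(0.00979649630638582)])
{"fingers": [1,1],"travel": [[-0.02,0.01,0.6],[-0.02,0.01,0.6]],"rotation": [[0,0,-0.01],[0,0,-0.01]]}
```

Run:
```python
from h import *
c=plan([((.511,.316,.20),T(92.6),1,44,5.9),((.511,.316,.166),T(92.6),1,12,5.9)])
print('lift')
c=plan([((.511,.316,.20),T(92.6),0,12,3),((.511,.316,.30),T(92.6),0,30,3),((.455,.02,.30),T(92.6),0,28,3)],(np.array([.511,.316,.166]),T(92.6)))
print('lower')
plan([((.455,.02,.10),T(92.6),0,30,3),((.455,.02,.059),T(92.6),0,10,3)],c)
```

```text
{"fingers": [1,1,1,1,1,1,1],"travel": [[0,0.01,0.8],[-0.01,0.01,0.8],[0,0.01,0.8],[-0.01,0,0.8],[0,0,0.23],[0,0,0.22],[0,0,0.23]],"rotation": [[0,0,0],[0,0,-0.01],[0,0,0],[0,0,-0.01],[0,0,0],[0,0,0],[0,0,0]]}
lift
{"fingers": [0,0,0,0,0,0,0,0,0,0,0,0],"travel": [[0,0,-0.23],[0,0,-0.22],[0,0,-0.23],[0,0,-0.5],[0,0,-0.5],[0,0,-0.5],[0,0,-0.5],[0.13,-0.53,0],[0.12,-0.54,0],[0.13,-0.53,0],[0.12,-0.53,0],[0.13,-0.54,0]],"rotation": [[0,0,0],[0,0,0],[0,0,0],[0,0,0],[0,0,0],[0,0,0],[0,0,0],[0,0,0],[0,0,0],[0,0,0],[0,0,0],[0,0,0]]}
{"fingers": [0,0,0,0,0,0],"travel": [[0.13,-0.53,0],[0.12,-0.53,0],[0.13,-0.53,0],[0.13,-0.54,0],[0.12,-0.53,0],[0.13,-0.53,0]],"rotation": [[0,0,0],[0,0,0],[0,0,0],[0,0,0],[0,0,0],[0,0,0]]}
lower
{"fingers": [0,0,0,0,0,0,0,0,0,0,0,0],"travel": [[0,0,0.57],[0,0,0.57],[0,0,0.57],[0,0,0.58],[0,0,0.57],[0,0,0.57],[0,0,0.57],[0,0,0.16],[0,0,0.17],[0,0,0.16],[0,0,0.17],[0,0,0.16]],"rotation": [[0,0,0],[0,0,0],[0,0,0],[0,0,0],[0,0,0],[0,0,0],[0,0,0],[0,0,0],[0,0,0],[0,0,0],[0,0,0],[0,0,0]]}
```

Emit:
apply_moves --fingers '[1, 1, 1, 1, 1, 1, 1, 1, 1]' --travel '[[0, 0.01, 0.8], [-0.01, 0.01, 0.8], [0, 0.01, 0.8], [-0.01, 0, 0.8], [0, 0, 0.23], [0, 0, 0.22], [0, 0, 0.23], [0, 0, 0], [0, 0, 0]]' --rotation '[[0, 0, 0], [0, 0, -0.01], [0, 0, 0], [0, 0, -0.01], [0, 0, 0], [0, 0, 0], [0, 0, 0], [0, 0, 0], [0, 0, 0]]'

```text
time: 7.45
tool_pos: [0.5119, 0.317, 0.1672]
tcp_rot: [-0.074, 3.139, 0.002]
wrist_force: [0.2, -0.6, 0.8]
width: 1.005
grip_force: 0.0
```

Emit:
apply_moves --fingers '[0, 0, 0, 0, 0, 0, 0, 0]' --travel '[[0, 0, 0], [0, 0, 0], [0, 0, 0], [0, 0, 0], [0, 0, 0], [0, 0, 0], [0, 0, 0], [0, 0, 0]]' --rotation '[[0, 0, 0], [0, 0, 0], [0, 0, 0], [0, 0, 0], [0, 0, 0], [0, 0, 0], [0, 0, 0], [0, 0, 0]]' --newtons 60

```text
time: 8.25
tool_pos: [0.5113, 0.3168, 0.1662]
tcp_rot: [-0.074, 3.14, 0.001]
wrist_force: [0.4, 0.2, 2.5]
width: 0.198
grip_force: 60.7
```

Emit:
apply_moves --fingers '[0, 0, 0, 0, 0, 0, 0, 0, 0, 0, 0, 0]' --travel '[[0, 0, -0.23], [0, 0, -0.22], [0, 0, -0.23], [0, 0, -0.5], [0, 0, -0.5], [0, 0, -0.5], [0, 0, -0.5], [0.13, -0.53, 0], [0.12, -0.54, 0], [0.13, -0.53, 0], [0.12, -0.53, 0], [0.13, -0.54, 0]]' --rotation '[[0, 0, 0], [0, 0, 0], [0, 0, 0], [0, 0, 0], [0, 0, 0], [0, 0, 0], [0, 0, 0], [0, 0, 0], [0, 0, 0], [0, 0, 0], [0, 0, 0], [0, 0, 0]]'

```text
time: 9.45
tool_pos: [0.4855, 0.1808, 0.3006]
tcp_rot: [-0.074, 3.14, 0.0]
wrist_force: [0.0, -0.1, -3.9]
width: 0.192
grip_force: 60.0
```

Emit:
apply_moves --fingers '[0, 0, 0, 0, 0, 0, 0, 0]' --travel '[[0.13, -0.53, 0], [0.12, -0.53, 0], [0.13, -0.53, 0], [0.13, -0.54, 0], [0.12, -0.53, 0], [0.13, -0.53, 0], [0, 0, 0], [0, 0, 0]]' --rotation '[[0, 0, 0], [0, 0, 0], [0, 0, 0], [0, 0, 0], [0, 0, 0], [0, 0, 0], [0, 0, 0], [0, 0, 0]]'

```text
time: 10.25
tool_pos: [0.4554, 0.0203, 0.3006]
tcp_rot: [-0.071, 3.14, 0.001]
wrist_force: [-0.7, 0.0, -2.9]
width: 0.196
grip_force: 60.1
```

Emit:
apply_moves --fingers '[0, 0, 0, 0, 0, 0, 0, 0, 0, 0, 0, 0]' --travel '[[0, 0, 0.57], [0, 0, 0.57], [0, 0, 0.57], [0, 0, 0.58], [0, 0, 0.57], [0, 0, 0.57], [0, 0, 0.57], [0, 0, 0.16], [0, 0, 0.17], [0, 0, 0.16], [0, 0, 0.17], [0, 0, 0.16]]' --rotation '[[0, 0, 0], [0, 0, 0], [0, 0, 0], [0, 0, 0], [0, 0, 0], [0, 0, 0], [0, 0, 0], [0, 0, 0], [0, 0, 0], [0, 0, 0], [0, 0, 0], [0, 0, 0]]'

```text
time: 11.45
tool_pos: [0.4564, 0.0207, 0.0592]
tcp_rot: [-0.074, 3.139, 0.0]
wrist_force: [-0.1, -0.9, -3.2]
width: 0.197
grip_force: 60.0
```

Emit:
apply_moves --fingers '[0, 0]' --travel '[[0, 0, 0], [0, 0, 0]]' --rotation '[[0, 0, 0], [0, 0, 0]]'

```text
time: 11.65
tool_pos: [0.4555, 0.0206, 0.0589]
tcp_rot: [0.074, -3.141, 0.0]
wrist_force: [-0.0, -0.5, -3.6]
width: 0.197
grip_force: 60.3
```

Emit:
apply_moves --fingers '[0, 1, 1, 1, 1, 1, 1, 1]' --travel '[[0, 0, 0.02], [0, 0, 0], [0, 0, 0], [0, 0, 0], [0, 0, 0], [0, 0, 0], [0, 0, -0.3], [0, 0, -0.6]]' --rotation '[[0, 0, 0], [0, 0, 0], [0, 0, 0], [0, 0, 0], [0, 0, 0], [0, 0, 0], [0, 0, 0], [0, 0, 0]]'

```text
time: 12.45
tool_pos: [0.4528, 0.0206, 0.1008]
tcp_rot: [0.074, -3.135, -0.0]
wrist_force: [0.5, 0.8, -0.9]
width: 0.998
grip_force: 0.0
```

Emit:
apply_moves --fingers '[1, 1, 1, 1, 1, 1, 1, 1, 1, 1, 1, 1]' --travel '[[0, 0, -0.8], [0, 0, -0.8], [0, 0, -0.8], [0, 0, -0.8], [0, 0, -0.8], [0, 0, -0.6], [-0.1, 0.8, -0.3], [-0.1, 0.8, -0.3], [-0.1, 0.8, 0], [-0.1, 0.8, 0], [-0.1, 0.8, 0], [-0.1, 0.8, 0]]' --rotation '[[0, 0, 0], [0, 0, 0], [0, 0, 0], [0, 0, 0], [0, 0, 0], [0, 0, 0], [0, 0, 0], [0, 0, 0], [0, 0, 0], [0, 0, 0], [0, 0, 0], [0, 0, 0]]'

```text
time: 13.65
tool_pos: [0.4739, 0.2634, 0.3628]
tcp_rot: [-0.074, 3.14, -0.0]
wrist_force: [1.1, -0.4, 0.6]
width: 1.004
grip_force: 0.0
```

Emit:
apply_moves --fingers '[1, 1, 1, 1]' --travel '[[-0.1, 0.8, 0], [0, 0.4, 0], [0, 0, 0], [0, 0, 0]]' --rotation '[[0, 0, 0], [0, 0, 0], [0, 0, 0], [0, 0, 0]]'

```text
time: 14.05
tool_pos: [0.4761, 0.322, 0.3624]
tcp_rot: [0.076, -3.14, 0.002]
wrist_force: [-0.1, -0.5, 0.4]
width: 0.997
grip_force: 0.0
```

Run:
```python
from h import *
np.set_printoptions(precision=4,suppress=True)
w=snap('wrist','w3.png');s=snap('scene');t=snap('top','t3.png');C=dict(wrist=w,scene=s,top=t)
st=read_state();print(st['time'],st['tool_pos'])
rs=[]
for n in C:
    for k in('crown','defenders'):
        L=tip_of(n,k);print(n,k,[(l['location'],l['p']) for l in L[:1]])
        if k=='crown' and L and L[0]['p']>.4: rs.append(ray(C[n],L[0]['location'])); print(atz(C[n],L[0]['location'],.126))
if len(rs)>1: print(tri(rs))
```

```text
14.2 [0.4764 0.3209 0.3629]
wrist crown [([315.0, 190.6], 0.65)]
[0.5058 0.3163 0.126 ]
wrist defenders [([310.7, 170.2], 0.7)]
scene crown [([457.3, 275.5], 0.89)]
[0.5155 0.3134 0.126 ]
scene defenders [([447.6, 303.2], 0.56)]
top crown [([219.9, 221.9], 0.8)]
[0.5053 0.3107 0.126 ]
top defenders [([228.8, 222.8], 0.76)]
(array([0.5071, 0.3139, 0.1166]), [np.float64(0.002763096195815372), np.float64(0.0015742116356899118), np.float64(0.00197400181956053)])
```

View pics/w3.png

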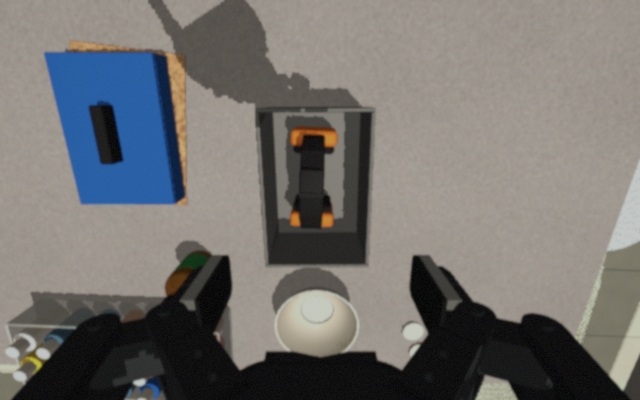

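The wrist view shows the tub open, with the defenders along the tub's long side: band at (312,180), cups at (314,138) and (312,217). The cover lies on the mat at (115,130).

Run:
```python
from h import *
np.set_printoptions(precision=4,suppress=True)
w=snap('wrist')
I=w['image'][120:240,275:355,::-1];cv2.imwrite('pics/def.png',cv2.resize(I,(480,600)[::1] if 0 else (400,600),interpolation=cv2.INTER_CUBIC))
g=w['image'].max(2)
for r in range(132,232,6):
    x=np.where(g[r,285:345]<55)[0]+285
    print(r,x.min() if len(x) else None,x.max() if len(x) else None,len(x),[int(v) for v in g[r,[296,300,304,312,320,324,328]]],atz(w,((x.min()+x.max())/2,r),.150) if len(x) else '')
```

```text
132 None None 0 [192, 153, 146, 163, 167, 186, 186] 
138 304 323 20 [159, 136, 20, 17, 21, 90, 196] [0.4377 0.3118 0.15  ]
144 302 323 22 [102, 87, 20, 24, 22, 84, 187] [0.4445 0.3109 0.15  ]
150 294 332 39 [22, 21, 31, 24, 23, 29, 36] [0.4513 0.3118 0.15  ]
156 301 323 23 [68, 56, 27, 30, 30, 68, 131] [0.4583 0.3109 0.15  ]
162 300 323 24 [67, 49, 28, 31, 28, 83, 131] [0.4653 0.3106 0.15  ]
168 300 323 24 [66, 41, 19, 19, 26, 82, 130] [0.4724 0.3109 0.15  ]
174 299 322 24 [66, 37, 41, 46, 46, 88, 130] [0.4797 0.3099 0.15  ]
180 299 322 24 [66, 38, 42, 44, 47, 92, 130] [0.4869 0.3102 0.15  ]
186 299 322 24 [64, 36, 43, 44, 45, 99, 130] [0.4943 0.3105 0.15  ]
192 298 324 27 [63, 38, 39, 40, 42, 54, 111] [0.5017 0.3114 0.15  ]
198 295 329 35 [21, 25, 36, 36, 39, 15, 20] [0.5092 0.3128 0.15  ]
204 293 330 38 [17, 26, 34, 35, 33, 15, 12] [0.5169 0.3125 0.15  ]
210 297 329 33 [66, 29, 32, 33, 33, 38, 44] [0.5245 0.3147 0.15  ]
216 301 320 20 [193, 73, 30, 30, 36, 191, 195] [0.5325 0.3119 0.15  ]
222 302 320 19 [194, 122, 30, 28, 44, 194, 195] [0.5404 0.3128 0.15  ]
228 306 320 12 [67, 66, 59, 52, 53, 67, 69] [0.5483 0.3156 0.15  ]
```

View pics/def.png

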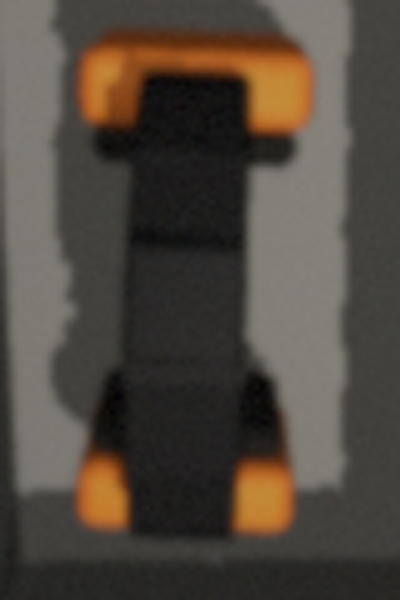

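Run:
```python
from h import *
np.set_printoptions(precision=4,suppress=True)
w=snap('wrist');print(np.linalg.inv(w['extrinsics'])[:3,3])
f=lambda x,y,z:atz(w,(275+x/5-.4,120+y/5-.4),z)
for z in(.075,.08): print('far cup outer mid',f(186.5,530,z),'near cup outer mid',f(195.5,45,z))
print('near outer at floor',f(195.5,37,.005))
print('crown near',f(187,240,.1456),f(187,240,.122),'line2',f(181,362,.150),f(181,362,.1456))
H=cv2.cvtColor(w['image'],cv2.COLOR_RGB2HSV);m=(H[...,0]>5)&(H[...,0]<22)&(H[...,1]>150)
k=np.zeros_like(m);k[120:235,280:345]=m[120:235,280:345]
for z in (.07,.08):
  P=[]
  for r in ((120,160),(200,235)):
    q=np.argwhere(k[r[0]:r[1]])+[r[0],0];P.append(atz(w,((q[:,1].min()+q[:,1].max())/2,q[:,0].mean()),z))
  print(P,np.degrees(np.arctan2(*(P[1]-P[0])[[1,0]])))
# predicted model lines
for cx in(.498,.502,.506,.510):
  a=np.radians(2);M=lambda x,y,z:np.round(proj(w,[cx+x*np.cos(a)-y*np.sin(a),.3115+x*np.sin(a)+y*np.cos(a),.005+z]),1).tolist()
  print(cx,'peak',M(0,0,.145),'crown ends',M(-.025,0,.1406),M(.025,0,.1406),'near lower',M(-.025,0,.117),'cups',M(-.071,0,.07),M(.071,0,.07))
# tub rim from blue-less view: save edges
g=cv2.cvtColor(w['image'],cv2.COLOR_RGB2GRAY);print('rim check',[np.round(proj(w,[.511+x*.99897-y*.0454,.316+x*.0454+y*.99897,.12])).tolist() for x,y in((-.108,-.073),(-.108,.073),(.108,-.073),(.108,.073))])
```

```text
[0.398  0.3176 0.5049]
far cup outer mid [0.5762 0.3135 0.075 ] near cup outer mid [0.4333 0.3105 0.075 ]
far cup outer mid [0.5741 0.3136 0.08  ] near cup outer mid [0.4329 0.3106 0.08  ]
near outer at floor [0.4366 0.3092 0.005 ]
crown near [0.4728 0.3115 0.1456] [0.4777 0.3111 0.122 ] line2 [0.5017 0.3112 0.15  ] [0.503  0.3112 0.1456]
[array([0.4423, 0.3098, 0.07  ]), array([0.5662, 0.3124, 0.07  ])] 1.2129997615442223
[array([0.4413, 0.31  , 0.08  ]), array([0.5623, 0.3125, 0.08  ])] 1.2129997615442158
0.498 peak [311.1, 189.1] crown ends [311.3, 167.7] [311.2, 207.6] near lower [311.8, 163.9] cups [312.8, 123.9] [312.4, 221.2]
0.502 peak [311.0, 192.3] crown ends [311.2, 171.1] [311.0, 210.6] near lower [311.7, 167.0] cups [312.7, 126.9] [312.3, 223.6]
0.506 peak [310.9, 195.4] crown ends [311.0, 174.3] [310.9, 213.7] near lower [311.6, 170.2] cups [312.6, 129.9] [312.2, 226.1]
0.51 peak [310.8, 198.6] crown ends [310.9, 177.6] [310.8, 216.7] near lower [311.4, 173.2] cups [312.5, 132.8] [312.1, 228.5]
rim check [[253.0, 106.0], [375.0, 106.0], [263.0, 266.0], [367.0, 266.0]]
```

The crop shows the crown's near edge at row ≈168 and its ridge at row ≈192. This puts the crown at about (0.503, 0.312), yaw ≈1.5°, and the rim corners agree with the measured tub pose.

Run:
```python
from h import *
Q=T(91.5,40);z=Q.apply([0,0,1]);g=np.array([.503,.312,.138]);tcp=g+.022*z;print(tcp)
c=plan([(tcp+[0,0,.2],Q,.65,44,5.9),(tcp+[0,0,.05],Q,.65,40,5.9),(tcp,Q,.65,12,5)])
```

```text
[0.51713648 0.31237018 0.12114702]
{"fingers": [0.65,0.65,0.65,0.65,0.65,0.65,0.65,0.65,0.65,0.65,0.65,0.65],"travel": [[-0.12,-0.03,0.12],[-0.1,-0.03,0.13],[-0.09,-0.03,0.14],[-0.07,-0.04,0.15],[-0.06,-0.03,0.15],[-0.05,-0.03,0.16],[-0.03,-0.03,0.17],[0.48,0,0.57],[0.49,0,0.58],[0.48,0,0.57],[0.48,0,0.57],[0.13,0,0.15]],"rotation": [[0.01,-0.95,0.03],[0.01,-0.95,0.02],[0.01,-0.96,0.03],[0.01,-0.95,0.03],[0.01,-0.95,0.02],[0.01,-0.95,0.03],[0.01,-0.95,0.03],[0,0,0],[0,0,0],[0,0,0],[0,0,0],[0,0,0]]}
{"fingers": [0.65,0.65,0.65,0.65],"travel": [[0.13,0,0.16],[0.13,0,0.15],[0.13,0,0.16],[0.12,0,0.15]],"rotation": [[0,0,0],[0,0,0],[0,0,0],[0,0,0]]}
```

Emit:
apply_moves --fingers '[0.65, 0.65, 0.65, 0.65, 0.65, 0.65, 0.65, 0.65, 0.65, 0.65, 0.65, 0.65]' --travel '[[-0.12, -0.03, 0.12], [-0.1, -0.03, 0.13], [-0.09, -0.03, 0.14], [-0.07, -0.04, 0.15], [-0.06, -0.03, 0.15], [-0.05, -0.03, 0.16], [-0.03, -0.03, 0.17], [0.48, 0, 0.57], [0.49, 0, 0.58], [0.48, 0, 0.57], [0.48, 0, 0.57], [0, 0, 0]]' --rotation '[[0.01, -0.95, 0.03], [0.01, -0.95, 0.02], [0.01, -0.96, 0.03], [0.01, -0.95, 0.03], [0.01, -0.95, 0.02], [0.01, -0.95, 0.03], [0.01, -0.95, 0.03], [0, 0, 0], [0, 0, 0], [0, 0, 0], [0, 0, 0], [0, 0, 0]]'

```text
time: 15.8
tool_pos: [0.5135, 0.3091, 0.164]
tcp_rot: [-0.035, 2.453, 0.002]
wrist_force: [-0.9, -0.4, -0.4]
width: 0.65
grip_force: 0.0
```

Run:
```python
from h import *
Q=T(91.5,40);z=Q.apply([0,0,1]);g=np.array([.503,.312,.138]);tcp=g+.022*z
s=read_state();print(s['tool_pos']-tcp,np.degrees((R.from_rotvec(s['tcp_rot']).inv()*Q).as_rotvec()),s['q'])
c=plan([(tcp,Q,.65,11,5)])
s=snap('scene','s4.png')
```

```text
[-0.00368006 -0.00322551  0.04282899] [-0.36383874 -0.55859483  0.25923345] [ 0.74822495 -0.07393986  2.26428453 -0.87543371  0.58604031 -0.19170806]
{"fingers": [0.65,0.65,0.65,0.65],"travel": [[0.12,0.02,0.18],[0.12,0.01,0.17],[0.13,0.02,0.18],[0.12,0.02,0.18]],"rotation": [[-0.02,-0.02,0.01],[-0.01,-0.03,0.01],[-0.02,-0.02,0.01],[-0.01,-0.02,0.01]]}
```

View pics/s4.png

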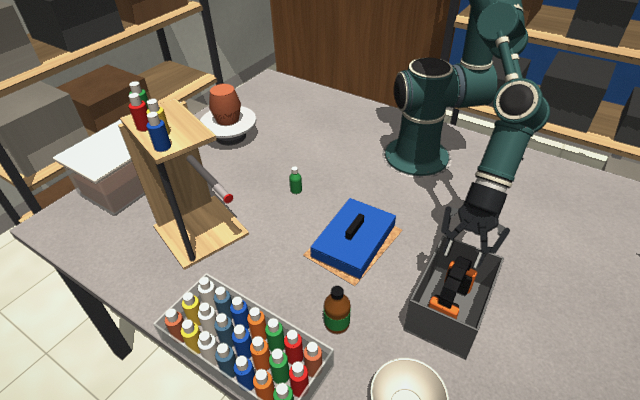

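The scene view shows the cover on the mat, and the leaned gripper's fingers on either side of the headband at (460,270) with the tub untouched.

Emit:
apply_moves --fingers '[0.65, 0.65, 0.65, 0.65, 0.65, 0, 0, 0, 0, 0, 0, 0]' --travel '[[0.12, 0.02, 0.18], [0.12, 0.01, 0.17], [0.13, 0.02, 0.18], [0.12, 0.02, 0.18], [0, 0, 0], [0, 0, 0], [0, 0, 0], [0, 0, 0], [0, 0, 0], [0, 0, 0], [0, 0, 0], [0, 0, 0]]' --rotation '[[-0.02, -0.02, 0.01], [-0.01, -0.03, 0.01], [-0.02, -0.02, 0.01], [-0.01, -0.02, 0.01], [0, 0, 0], [0, 0, 0], [0, 0, 0], [0, 0, 0], [0, 0, 0], [0, 0, 0], [0, 0, 0], [0, 0, 0]]' --newtons 60

```text
time: 17.05
tool_pos: [0.5222, 0.317, 0.1307]
tcp_rot: [-0.029, 2.432, 0.023]
wrist_force: [-1.3, -1.9, 7.5]
width: 0.339
grip_force: 62.0
```

Run:
```python
from h import *
np.set_printoptions(precision=4,suppress=True)
s=read_state();p=s['tool_pos'];r=R.from_rotvec(s['tcp_rot']);print(s['time'],p,s['wrist_force'],s['width'],s['grip_force'])
print(r.as_matrix())
np.save('grasp.npy',np.r_[p,s['tcp_rot']])
Q=T(71.8,40)
yd=np.array([np.cos(np.radians(71.8)),np.sin(np.radians(71.8)),0]);bar=np.array([.6128,-.329,.19])
# crown underside in tool frame, from standing pose
off=r.inv().apply(np.array([.503,p[1],.126])-p);print(off)
tc=lambda y,z:bar+yd*y+[0,0,z]-Q.apply(off)
c=plan([(p+[0,0,.05],r,0,20,3),(p+[0,0,.165],r,0,30,3),(tc(.175,.1),Q,0,30,3)])
print('down');c=plan([(tc(.175,.032),Q,0,25,3)],c);print(c[0])
```

```text
17.05 [0.5222 0.317  0.1307] [-1.3284 -1.8665  7.4503] 0.33925382880589666 61.970348261070285
[[-0.7583 -0.0271  0.6514]
 [-0.0145  0.9996  0.0247]
 [-0.6518  0.0093 -0.7583]]
[ 0.0177  0.0005 -0.009 ]
{"fingers": [0,0,0,0,0,0,0,0,0,0,0,0],"travel": [[-0.22,0,-0.25],[-0.21,0.01,-0.26],[-0.22,0,-0.25],[-0.38,0.01,-0.44],[-0.37,0,-0.43],[-0.38,0.01,-0.44],[-0.37,0,-0.43],[-0.13,-0.54,0.11],[-0.14,-0.55,0.11],[-0.14,-0.54,0.12],[-0.15,-0.53,0.12],[-0.16,-0.53,0.14]],"rotation": [[0,0,0],[0,0,0],[0,0,0],[0,0,0],[0,0,0],[0,0,0],[0,0,0],[0.12,0.01,0.14],[0.12,0,0.13],[0.13,0.01,0.14],[0.12,0,0.14],[0.12,0.01,0.13]]}
{"fingers": [0,0,0,0,0,0,0,0,0,0,0,0],"travel": [[-0.17,-0.53,0.14],[-0.18,-0.52,0.14],[-0.18,-0.52,0.16],[-0.19,-0.51,0.15],[-0.2,-0.51,0.17],[-0.2,-0.5,0.17],[-0.21,-0.5,0.18],[-0.22,-0.49,0.19],[-0.23,-0.49,0.19],[-0.23,-0.48,0.19],[-0.24,-0.48,0.21],[-0.25,-0.46,0.2]],"rotation": [[0.12,0,0.14],[0.12,0.01,0.13],[0.13,0,0.14],[0.12,0.01,0.14],[0.12,0,0.13],[0.12,0.01,0.14],[0.13,0,0.14],[0.12,0.01,0.13],[0.12,0.01,0.14],[0.12,0,0.13],[0.12,0.01,0.14],[0.13,0,0.14]]}
{"fingers": [0],"travel": [[-0.25,-0.47,0.22]],"rotation": [[0.12,0.01,0.13]]}
down
{"fingers": [0,0,0],"travel": [[0.29,0,0.35],[0.29,0,0.34],[0.29,0,0.35]],"rotation": [[0,0,0],[0,0,0],[0,0,0]]}
[ 0.6856 -0.1694  0.2266]
```

The measured pose was still moving when I planned, so the grasp is about 9 mm high. I'll reopen, correct it, and close again.

Emit:
apply_moves --fingers '[0.65, 0.65, 0.65, 0.65, 0.65, 0, 0, 0, 0, 0, 0]' --travel '[[0, 0, 0], [0, 0, 0], [0.11, 0, 0.03], [0.11, 0, 0.03], [0, 0, 0], [0, 0, 0], [0, 0, 0], [0, 0, 0], [0, 0, 0], [0, 0, 0], [0, 0, 0]]' --rotation '[[0, 0, 0], [0, 0, 0], [0, 0, 0], [0, 0, 0], [0, 0, 0], [0, 0, 0], [0, 0, 0], [0, 0, 0], [0, 0, 0], [0, 0, 0], [0, 0, 0]]'

```text
time: 18.15
tool_pos: [0.5145, 0.3159, 0.1186]
tcp_rot: [-0.03, 2.435, 0.021]
wrist_force: [0.0, -0.4, -1.9]
width: 0.344
grip_force: 60.8
```

```bash
cat > go.py <<'E'
from h import *
np.set_printoptions(precision=4,suppress=True)
s=read_state();p=s['tool_pos'];r=R.from_rotvec(s['tcp_rot']);print(s['time'],p,s['wrist_force'],s['width'],s['grip_force'])
print(r.as_matrix())
np.save('grasp.npy',np.r_[p,s['tcp_rot']])
Q=T(71.8,40)
yd=np.array([np.cos(np.radians(71.8)),np.sin(np.radians(71.8)),0]);bar=np.array([.6128,-.329,.19])
off=r.inv().apply(np.array([.503,p[1],.126])-p);print(off)
tc=lambda y,z:bar+yd*y+[0,0,z]-Q.apply(off)
if __name__=='__main__':
    c=plan([(p+[0,0,.05],r,0,20,3),(p+[0,0,.17],r,0,30,3),(tc(.175,.1),Q,0,30,3)])
    print(c[0])
E
python3 go.py
```

```text
18.15 [0.5145 0.3159 0.1186] [ 0.0358 -0.4272 -1.9395] 0.3444091544057351 60.80565819562821
[[-0.7605 -0.0269  0.6488]
 [-0.0158  0.9996  0.023 ]
 [-0.6491  0.0073 -0.7606]]
[ 0.0039  0.0004 -0.0131]
{"fingers": [0,0,0,0,0,0,0,0,0,0,0,0],"travel": [[-0.22,0,-0.25],[-0.21,0,-0.26],[-0.22,0.01,-0.25],[-0.39,0,-0.46],[-0.39,0.01,-0.45],[-0.39,0,-0.46],[-0.39,0,-0.46],[-0.13,-0.57,0.12],[-0.14,-0.57,0.12],[-0.15,-0.57,0.14],[-0.16,-0.56,0.14],[-0.17,-0.55,0.14]],"rotation": [[0,0,0],[0,0,0],[0,0,0],[0,0,0],[0,0,0],[0,0,0],[0,0,0],[0.13,0,0.15],[0.13,0.01,0.14],[0.12,0,0.15],[0.13,0.01,0.14],[0.13,0,0.15]]}
{"fingers": [0,0,0,0,0,0,0,0,0,0,0,0],"travel": [[-0.18,-0.55,0.16],[-0.18,-0.55,0.16],[-0.19,-0.54,0.17],[-0.2,-0.54,0.18],[-0.21,-0.53,0.18],[-0.22,-0.52,0.19],[-0.23,-0.52,0.2],[-0.23,-0.52,0.2],[-0.24,-0.5,0.21],[-0.25,-0.5,0.22],[-0.25,-0.5,0.23],[-0.27,-0.48,0.23]],"rotation": [[0.13,0,0.14],[0.13,0.01,0.15],[0.12,0,0.14],[0.13,0.01,0.15],[0.13,0,0.14],[0.13,0,0.15],[0.13,0.01,0.14],[0.13,0,0.15],[0.12,0,0.14],[0.13,0.01,0.15],[0.13,0,0.14],[0.13,0.01,0.15]]}
[ 0.6784 -0.1666  0.2825]
```

Emit:
apply_moves --fingers '[0, 0, 0, 0, 0, 0, 0, 0, 0, 0, 0, 0]' --travel '[[-0.22, 0, -0.25], [-0.21, 0, -0.26], [-0.22, 0.01, -0.25], [-0.39, 0, -0.46], [-0.39, 0.01, -0.45], [-0.39, 0, -0.46], [-0.39, 0, -0.46], [-0.13, -0.57, 0.12], [-0.14, -0.57, 0.12], [-0.15, -0.57, 0.14], [-0.16, -0.56, 0.14], [-0.17, -0.55, 0.14]]' --rotation '[[0, 0, 0], [0, 0, 0], [0, 0, 0], [0, 0, 0], [0, 0, 0], [0, 0, 0], [0, 0, 0], [0.13, 0, 0.15], [0.13, 0.01, 0.14], [0.12, 0, 0.15], [0.13, 0.01, 0.14], [0.13, 0, 0.15]]'

```text
time: 19.35
tool_pos: [0.5623, 0.1726, 0.2867]
tcp_rot: [0.095, 2.437, -0.027]
wrist_force: [0.8, 0.5, -3.7]
width: 0.341
grip_force: 60.3
```

Emit:
apply_moves --fingers '[0, 0, 0, 0, 0, 0, 0, 0, 0, 0, 0, 0]' --travel '[[-0.18, -0.55, 0.16], [-0.18, -0.55, 0.16], [-0.19, -0.54, 0.17], [-0.2, -0.54, 0.18], [-0.21, -0.53, 0.18], [-0.22, -0.52, 0.19], [-0.23, -0.52, 0.2], [-0.23, -0.52, 0.2], [-0.24, -0.5, 0.21], [-0.25, -0.5, 0.22], [-0.25, -0.5, 0.23], [-0.27, -0.48, 0.23]]' --rotation '[[0.13, 0, 0.14], [0.13, 0.01, 0.15], [0.12, 0, 0.14], [0.13, 0.01, 0.15], [0.13, 0, 0.14], [0.13, 0, 0.15], [0.13, 0.01, 0.14], [0.13, 0, 0.15], [0.12, 0, 0.14], [0.13, 0.01, 0.15], [0.13, 0, 0.14], [0.13, 0.01, 0.15]]'

```text
time: 20.55
tool_pos: [0.6778, -0.1677, 0.2815]
tcp_rot: [0.389, 2.42, -0.141]
wrist_force: [-0.3, 1.1, -2.7]
width: 0.342
grip_force: 60.5
```

Emit:
apply_moves --fingers '[0, 0, 0, 0]' --travel '[[0, 0, 0], [0, 0, 0], [0, 0, 0], [0, 0, 0]]' --rotation '[[0, 0, 0], [0, 0, 0], [0, 0, 0], [0, 0, 0]]'

```text
time: 20.95
tool_pos: [0.6781, -0.1654, 0.2823]
tcp_rot: [0.386, 2.419, -0.14]
wrist_force: [0.2, -0.0, -2.7]
width: 0.341
grip_force: 60.6
```

```bash
cat > chk.py <<'E'
from h import *
np.set_printoptions(precision=4,suppress=True)
s=snap('scene','s5.png');t=snap('top')
st=read_state();p=st['tool_pos'];r=R.from_rotvec(st['tcp_rot']);print(st['time'],p,st['wrist_force'],st['width'],st['q'])
Q=T(71.8,40);print('rot err',np.degrees((r.inv()*Q).as_rotvec()))
off=np.array([.0039,.0004,-.0131]);cr=p+r.apply(off);bar=np.array([.6128,-.329,.19]);A=R.from_euler('z',-18.2,degrees=True)
print('crown kin',cr,'in bar',A.inv().apply(cr-bar))
C=dict(scene=s,top=t);rs=[]
for n in C:
    L=tip_of(n,'crown');print(n,[(l['location'],l['p']) for l in L[:1]],'pred',proj(C[n],cr))
    if L: rs.append(ray(C[n],L[0]['location']))
if len(rs)>1: x=tri(rs);print(x,A.inv().apply(x[0]-bar))
cv2.imwrite('pics/crop5.png',cv2.resize(s['image'][100:300,140:340,::-1],(600,600),interpolation=cv2.INTER_CUBIC))
E
python3 chk.py
```

```text
21.05 [ 0.6783 -0.1655  0.2827] [-0.0032  0.0451 -1.854 ] 0.34222479783375825 [-0.2555 -0.0975  2.0501 -0.0823  0.4933 -1.4512]
rot err [ 0.054  -0.0104  0.0358]
crown kin [ 0.6676 -0.1615  0.2902] in bar [-0.0003  0.1762  0.1002]
scene [([235.0, 182.0], 0.82)] pred [np.float64(237.07325712294806), np.float64(181.89318451023044)]
top [([384.6, 158.6], 0.63)] pred [np.float64(383.1265977539368), np.float64(157.59421795757763)]
(array([ 0.6664, -0.1671,  0.2864]), [np.float64(0.001642003609946503), np.float64(0.0016420036099463965)]) [0.0004 0.1705 0.0964]
```

View pics/crop5.png

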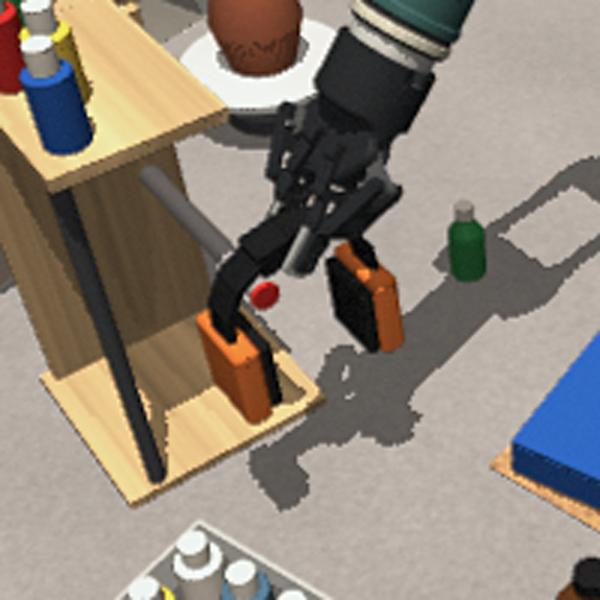

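The crop shows the defenders upright in the gripper, straddling the line of the bar just beyond its red end at (265,295), with a cup on each side.

Run:
```python
from h import *
Q=T(71.8,40);A=R.from_euler('z',-18.2,degrees=True)
s=read_state();p=s['tool_pos']
a=p+[0,0,-.070];b=a+A.apply([0,-.165,0])
c=plan([(a,Q,0,18,3),(b,Q,0,16,3)])
print('rel');c=plan([(b+[0,0,-.018],Q,0,6,3)],c)
```

```text
{"fingers": [0,0,0,0,0,0,0,0,0,0,0,0],"travel": [[0.23,0,0.27],[0.22,0,0.27],[0.23,0,0.26],[0.22,0,0.27],[0,-0.3,0],[0,-0.3,0],[0,-0.3,0],[0,-0.3,0],[0,-0.3,0],[0,-0.3,0],[0,-0.3,0],[0,-0.3,0]],"rotation": [[0,0,0],[0,0,0],[0.01,0,0],[0,0,0],[0,0,0],[0,0,0],[0,0,0],[0,0,0],[0,0,0],[0,0,0],[0,0,0],[0,0,0]]}
{"fingers": [0,0,0],"travel": [[0,-0.3,0],[0,-0.3,0],[0,-0.3,0]],"rotation": [[0,0,0],[0,0,0],[0,0,0]]}
rel
{"fingers": [0,0,0,0],"travel": [[0.06,0,0.07],[0.06,0,0.07],[0.05,0,0.07],[0.06,0,0.07]],"rotation": [[0,0,0],[0,0,0],[0,0,0],[0,0,0]]}
```

Emit:
apply_moves --fingers '[0, 0, 0, 0, 0, 0, 0, 0, 0, 0]' --travel '[[0.23, 0, 0.27], [0.22, 0, 0.27], [0.23, 0, 0.26], [0.22, 0, 0.27], [0, 0, 0], [0, -0.3, 0], [0, -0.3, 0], [0, -0.3, 0], [0, -0.3, 0], [0, -0.3, 0]]' --rotation '[[0, 0, 0], [0, 0, 0], [0, 0, 0], [0, 0, 0], [0, 0, 0], [0, 0, 0], [0, 0, 0], [0, 0, 0], [0, 0, 0], [0, 0, 0]]'

```text
time: 22.15
tool_pos: [0.6556, -0.2382, 0.2147]
tcp_rot: [0.386, 2.415, -0.141]
wrist_force: [-0.1, -0.2, -3.0]
width: 0.347
grip_force: 60.6
```

Emit:
apply_moves --fingers '[0, 0, 0, 0, 0, 0, 0, 0, 0]' --travel '[[0, -0.3, 0], [0, -0.3, 0], [0, -0.3, 0], [0, -0.3, 0], [0, -0.3, 0], [0, -0.3, 0], [0, 0, 0], [0, 0, 0], [0, 0, 0]]' --rotation '[[0, 0, 0], [0, 0, 0], [0, 0, 0], [0, 0, 0], [0, 0, 0], [0, 0, 0], [0, 0, 0], [0, 0, 0], [0, 0, 0]]'

```text
time: 23.05
tool_pos: [0.6272, -0.3227, 0.2134]
tcp_rot: [0.387, 2.417, -0.141]
wrist_force: [0.2, 0.8, -2.6]
width: 0.342
grip_force: 60.5
```

```bash
python3 chk.py
```

```text
23.15 [ 0.6272 -0.3224  0.213 ] [ 0.0108  0.1789 -2.3441] 0.34302778561402475 [-0.5988 -0.0087  2.1034  0.4682  0.4082 -2.2234]
rot err [0.0468 0.0087 0.024 ]
crown kin [ 0.6165 -0.3185  0.2205] in bar [0.0002 0.0112 0.0305]
scene [([204.1, 170.1], 0.57)] pred [np.float64(207.71295722253222), np.float64(170.12182942630292)]
top [([439.6, 176.6], 0.76)] pred [np.float64(436.7411652320391), np.float64(178.2465080064758)]
(array([ 0.621 , -0.3267,  0.2201]), [np.float64(2.976093859820656e-06), np.float64(2.9760938599747016e-06)]) [0.007  0.0048 0.0301]
```

Emit:
apply_moves --fingers '[0, 0, 0, 0, 0, 0, 0]' --travel '[[0.06, 0, 0.07], [0.06, 0, 0.07], [0.06, 0, 0.07], [0.05, 0, 0.07], [0.02, 0, 0.02], [0, 0, 0], [0, 0, 0]]' --rotation '[[0, 0, 0], [0, 0, 0], [0, 0, 0], [0, 0, 0], [0, 0, 0], [0, 0, 0], [0, 0, 0]]'

```text
time: 23.95
tool_pos: [0.6314, -0.3266, 0.201]
tcp_rot: [0.387, 2.404, -0.149]
wrist_force: [3.8, -0.2, 9.1]
width: 0.349
grip_force: 65.5
```

The fingertips touched the bar before the crown did. I'll back off about 8 mm and release gently from just above it.

Emit:
apply_moves --fingers '[0, 0, 0, 0]' --travel '[[-0.05, 0, -0.06], [-0.05, 0, -0.06], [0, 0, 0], [0, 0, 0]]' --rotation '[[0, 0, 0], [0, 0, 0], [0, 0, 0], [0, 0, 0]]'

```text
time: 24.35
tool_pos: [0.6283, -0.3242, 0.2034]
tcp_rot: [0.388, 2.413, -0.143]
wrist_force: [4.0, -1.6, 4.8]
width: 0.344
grip_force: 64.6
```

```bash
python3 chk.py
```

```text
24.45 [ 0.6283 -0.3242  0.2034] [ 3.4522 -1.0896  5.2307] 0.34241562841495654 [-0.5997  0.0048  2.1116  0.4959  0.3847 -2.2529]
rot err [-0.0779  0.2555 -0.019 ]
crown kin [ 0.6176 -0.3203  0.2109] in bar [0.0018 0.0098 0.0209]
scene [] pred [np.float64(207.6309446600892), np.float64(173.07619960130452)]
top [([227.1, 218.5], 0.71)] pred [np.float64(436.54599904536013), np.float64(178.16631088354126)]
```

Emit:
apply_moves --fingers '[0, 0, 0.7, 0.7, 0.7, 0.7, 0.7, 0.7]' --travel '[[-0.04, 0, -0.05], [0, 0, 0], [0, 0, 0], [0, 0, 0], [0, 0, 0], [0, 0, 0], [0, 0, 0], [0, 0, 0]]' --rotation '[[0, 0, 0], [0, 0, 0], [0, 0, 0], [0, 0, 0], [0, 0, 0], [0, 0, 0], [0, 0, 0], [0, 0, 0]]'

```text
time: 25.35
tool_pos: [0.6267, -0.323, 0.2039]
tcp_rot: [0.388, 2.418, -0.14]
wrist_force: [0.2, 0.4, -0.2]
width: 0.703
grip_force: 0.0
```

```bash
python3 chk.py
```

```text
25.45 [ 0.6268 -0.3231  0.2041] [-0.4345 -0.2916  0.1246] 0.6952049361786916 [-0.5999  0.0017  2.1111  0.4875  0.3927 -2.2445]
rot err [ 0.0156 -0.0143 -0.0219]
crown kin [ 0.6161 -0.3191  0.2117] in bar [0.0001 0.0104 0.0217]
scene [([206.9, 177.4], 0.81)] pred [np.float64(208.30941848044154), np.float64(172.6808787848392)]
top [([436.6, 180.0], 0.65)] pred [np.float64(436.222553504021), np.float64(178.66692810633694)]
(array([ 0.6156, -0.3266,  0.1922]), [np.float64(0.002299576459197935), np.float64(0.0022995764591979186)]) [0.0019 0.0032 0.0022]
```

View pics/crop5.png

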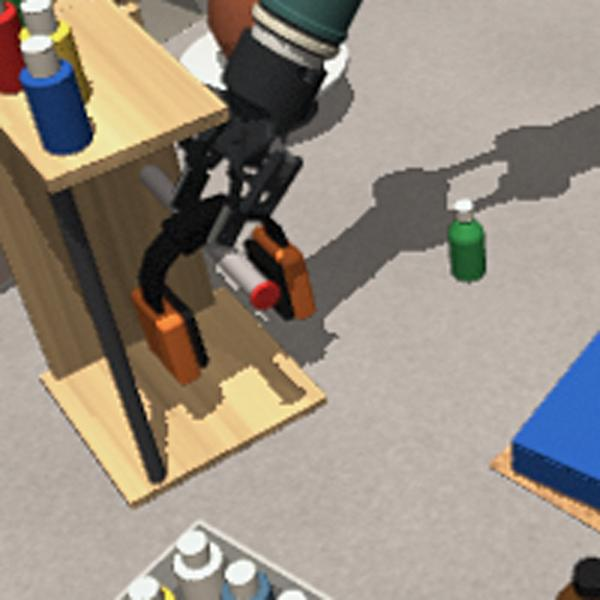

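The crop shows the defenders hanging over the bar, one cup on each side, with the fingers open.

Emit:
apply_moves --fingers '[0.7, 0.7, 0.7, 0.7, 0.7, 0.7, 0.7, 0.7, 0.7, 0.7]' --travel '[[0, 0, -0.1], [0, 0, -0.2], [0, 0, -0.3], [0, 0, -0.4], [0, 0, -0.5], [0, 0, -0.5], [0, 0, -0.5], [0, 0, -0.5], [0, 0, 0], [0, 0, 0]]' --rotation '[[0, 0, 0], [0, 0, 0], [0, 0, 0], [0, 0, 0], [0, 0, 0], [0, 0, 0], [0, 0, 0], [0, 0, 0], [0, 0, 0], [0, 0, 0]]'

```text
time: 26.55
tool_pos: [0.5351, -0.2933, 0.3205]
tcp_rot: [0.387, 2.416, -0.142]
wrist_force: [0.1, -0.7, -0.7]
width: 0.7
grip_force: 0.0
```

```bash
python3 chk.py
python3 - <<'E'
from h import *
c=plan([((.4555,.0206,.22),T(92.6),1,40,5.5)])
E
```

```text
26.65 [ 0.535  -0.2928  0.318 ] [-0.9541  0.1929 -0.0535] 0.7028533318278104 [-0.6683 -0.3024  2.1496  0.3678  0.6617 -2.1388]
rot err [ 0.0286 -0.0788 -0.0372]
crown kin [ 0.5243 -0.2889  0.3256] in bar [-0.0966  0.0105  0.1356]
scene [([207.0, 177.1], 0.69)] pred [np.float64(234.80830391829963), np.float64(120.68489346201699)]
top [([435.9, 181.4], 0.72)] pred [np.float64(436.1456433150553), np.float64(210.61201995857704)]
(array([ 0.613 , -0.3262,  0.1914]), [np.float64(0.0042626515986197615), np.float64(0.004262651598619782)]) [-0.0007  0.0028  0.0014]
{"fingers": [1,1,1,1,1,1,1,1,1],"travel": [[0.43,0.61,-0.08],[0.42,0.62,-0.04],[0.39,0.64,0],[0.37,0.65,0.04],[0.34,0.67,0.07],[0.3,0.68,0.11],[0.27,0.68,0.14],[0.22,0.7,0.17],[0.19,0.7,0.19]],"rotation": [[-0.13,0.73,-0.37],[-0.14,0.73,-0.37],[-0.13,0.73,-0.37],[-0.13,0.73,-0.37],[-0.13,0.73,-0.37],[-0.14,0.73,-0.37],[-0.13,0.73,-0.37],[-0.13,0.73,-0.37],[-0.13,0.73,-0.37]]}
```

View pics/crop5.png

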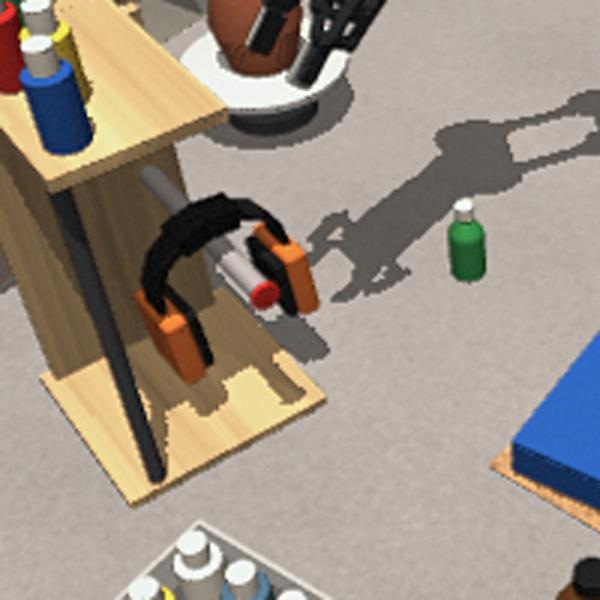

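The crop shows the defenders hanging level and free on the bar, about 3 mm from the bar point. I've now viewed 10 pictures, so everything from here is numeric.

Emit:
apply_moves --fingers '[1, 1, 1, 1, 1, 1, 1, 1, 1, 1, 1, 1]' --travel '[[0.43, 0.61, -0.08], [0.42, 0.62, -0.04], [0.39, 0.64, 0], [0.37, 0.65, 0.04], [0.34, 0.67, 0.07], [0.3, 0.68, 0.11], [0.27, 0.68, 0.14], [0.22, 0.7, 0.17], [0.19, 0.7, 0.19], [0, 0, 0], [0, 0, 0], [0, 0, 0]]' --rotation '[[-0.13, 0.73, -0.37], [-0.14, 0.73, -0.37], [-0.13, 0.73, -0.37], [-0.13, 0.73, -0.37], [-0.13, 0.73, -0.37], [-0.14, 0.73, -0.37], [-0.13, 0.73, -0.37], [-0.13, 0.73, -0.37], [-0.13, 0.73, -0.37], [0, 0, 0], [0, 0, 0], [0, 0, 0]]'

```text
time: 27.95
tool_pos: [0.4562, 0.0197, 0.221]
tcp_rot: [-0.07, 3.139, -0.004]
wrist_force: [0.2, -0.5, 0.3]
width: 1.003
grip_force: 0.0
```

Run:
```python
from h import *
np.set_printoptions(precision=4,suppress=True)
w=snap('wrist');s=read_state();print(s['time'],s['tool_pos'],s['joint_vel'])
H=cv2.cvtColor(w['image'],cv2.COLOR_RGB2HSV)
m=(H[...,0]>100)&(H[...,0]<125)&(H[...,1]>120);m[330:]=0
print('cover',rectw(w,m,.053,41))
print([(l['location'],atz(w,l['location'],.081)) for l in tip_of('wrist','handle')[:1]])
c=plan([((.4555,.0206,.10),T(92.6),1,40,5.5),((.4555,.0206,.058),T(92.6),1,12,5.5)])
```

```text
28.0 [0.4562 0.0195 0.2213] [-0.0093 -0.0115 -0.0011  0.001   0.0045  0.0016]
cover ((0.4544076919555664, 0.02046085149049759), (0.21292921900749207, 0.14307187497615814), 2.7260351181030273)
[([324.6, 186.2], array([0.4541, 0.0232, 0.081 ]))]
{"fingers": [1,1,1,1,1,1,1,1],"travel": [[0.01,0.01,0.61],[0,0.01,0.61],[0,0,0.6],[0.01,0.01,0.61],[0,0,0.21],[0,0,0.21],[0,0,0.21],[0,0,0.21]],"rotation": [[-0.01,0.01,0],[0,0,-0.01],[-0.01,0.01,0],[0,0.01,-0.01],[0,0,0],[0,0,0],[0,0,0],[0,0,0]]}
```

Cover is where it was left.

Emit:
apply_moves --fingers '[1, 1, 1, 1, 1, 1, 1, 1, 1, 1, 1]' --travel '[[0.01, 0.01, 0.61], [0, 0.01, 0.61], [0, 0, 0.6], [0.01, 0.01, 0.61], [0, 0, 0.21], [0, 0, 0.21], [0, 0, 0.21], [0, 0, 0.21], [0, 0, 0], [0, 0, 0], [0, 0, 0]]' --rotation '[[-0.01, 0.01, 0], [0, 0, -0.01], [-0.01, 0.01, 0], [0, 0.01, -0.01], [0, 0, 0], [0, 0, 0], [0, 0, 0], [0, 0, 0], [0, 0, 0], [0, 0, 0], [0, 0, 0]]'

```text
time: 29.15
tool_pos: [0.4558, 0.0217, 0.0585]
tcp_rot: [-0.075, 3.14, -0.0]
wrist_force: [0.8, 0.3, 0.3]
width: 1.002
grip_force: 0.0
```

Emit:
apply_moves --fingers '[0, 0, 0, 0, 0, 0, 0, 0]' --travel '[[0, 0, 0], [0, 0, 0], [0, 0, 0], [0, 0, 0], [0, 0, 0], [0, 0, 0], [0, 0, 0], [0, 0, 0]]' --rotation '[[0, 0, 0], [0, 0, 0], [0, 0, 0], [0, 0, 0], [0, 0, 0], [0, 0, 0], [0, 0, 0], [0, 0, 0]]' --newtons 60

```text
time: 29.95
tool_pos: [0.4554, 0.0216, 0.0581]
tcp_rot: [0.075, -3.14, 0.0]
wrist_force: [-1.4, -0.9, 4.2]
width: 0.196
grip_force: 59.5
```

Run:
```python
from h import *
s=read_state();p=s['tool_pos'];print(p,s['wrist_force'],s['width'])
Q=T(92.6);d=np.array([.5113,.3168,0])-[.4555,.0206,0]
a=p+[0,0,.05];b=p+[0,0,.20];e=b+d
print(e)
c=plan([(a,Q,0,18,3),(b,Q,0,30,3),(e,Q,0,28,3)])
```

```text
[0.45544047 0.02157513 0.05814596] [-1.43012257 -0.86398114  4.19390549] 0.19562356526361135
[0.51124047 0.31777513 0.25814596]
{"fingers": [0,0,0,0,0,0,0,0,0,0,0,0],"travel": [[0,0,-0.33],[0,0,-0.34],[0,0,-0.33],[0,0,-0.5],[0,0,-0.5],[0,0,-0.5],[0,0,-0.5],[0,0,-0.5],[0,0,-0.5],[-0.13,0.53,0],[-0.12,0.54,0],[-0.13,0.53,0]],"rotation": [[0,0,0.01],[0,0,0],[0,0,0.01],[0,0,0],[0,0,0],[0,0,0],[0,0,0],[0,0,0],[0,0,0],[0,0,0],[0,0,0],[0,0,0]]}
{"fingers": [0,0,0,0,0,0,0,0],"travel": [[-0.12,0.53,0],[-0.13,0.54,0],[-0.12,0.53,0],[-0.13,0.53,0],[-0.12,0.54,0],[-0.13,0.53,0],[-0.13,0.53,0],[-0.12,0.54,0]],"rotation": [[0,0,0],[0,0,0],[0,0,0],[0,0,0],[0,0,0],[0,0,0],[0,0,0],[0,0,0]]}
```

Emit:
apply_moves --fingers '[0, 0, 0, 0, 0, 0, 0, 0, 0, 0, 0, 0]' --travel '[[0, 0, -0.33], [0, 0, -0.34], [0, 0, -0.33], [0, 0, -0.5], [0, 0, -0.5], [0, 0, -0.5], [0, 0, -0.5], [0, 0, -0.5], [0, 0, -0.5], [-0.13, 0.53, 0], [-0.12, 0.54, 0], [-0.13, 0.53, 0]]' --rotation '[[0, 0, 0.01], [0, 0, 0], [0, 0, 0.01], [0, 0, 0], [0, 0, 0], [0, 0, 0], [0, 0, 0], [0, 0, 0], [0, 0, 0], [0, 0, 0], [0, 0, 0], [0, 0, 0]]'

```text
time: 31.15
tool_pos: [0.4698, 0.103, 0.2566]
tcp_rot: [0.07, -3.138, 0.0]
wrist_force: [0.3, -0.2, -3.1]
width: 0.196
grip_force: 59.2
```

Emit:
apply_moves --fingers '[0, 0, 0, 0, 0, 0, 0, 0, 0, 0, 0, 0]' --travel '[[-0.12, 0.53, 0], [-0.13, 0.54, 0], [-0.12, 0.53, 0], [-0.13, 0.53, 0], [-0.12, 0.54, 0], [-0.13, 0.53, 0], [-0.13, 0.53, 0], [-0.12, 0.54, 0], [0, 0, 0], [0, 0, 0], [0, 0, 0], [0, 0, 0]]' --rotation '[[0, 0, 0], [0, 0, 0], [0, 0, 0], [0, 0, 0], [0, 0, 0], [0, 0, 0], [0, 0, 0], [0, 0, 0], [0, 0, 0], [0, 0, 0], [0, 0, 0], [0, 0, 0]]'

```text
time: 32.35
tool_pos: [0.5106, 0.3169, 0.2572]
tcp_rot: [0.07, -3.139, 0.001]
wrist_force: [-0.1, 0.4, -3.5]
width: 0.198
grip_force: 59.5
```

Run:
```python
from h import *
s=read_state();print(s['tool_pos'],s['tcp_rot'],s['wrist_force'],s['width'])
Q=R.from_rotvec([-.074,3.14,.001]);x,y=.5113,.3168
c=plan([((x,y,.19),Q,0,25,3),((x,y,.1675),Q,0,6,3)])
```

```text
[0.5106209  0.31692013 0.25722753] [ 6.96927156e-02 -3.13883763e+00  1.28941248e-03] [-0.12502595  0.37636789 -3.48966731] 0.19758057521734385
{"fingers": [0,0,0,0,0,0,0],"travel": [[-0.01,0,0.45],[0,0,0.45],[0,0,0.44],[0,0,0.11],[0,0,0.12],[0,0,0.11],[0,0,0.11]],"rotation": [[0,-0.01,-0.01],[-0.01,-0.01,-0.01],[0,-0.01,-0.01],[0,0,0],[0,0,0],[0,0,0],[0,0,0]]}
```

Emit:
apply_moves --fingers '[0, 0, 0, 0, 0, 0, 0, 0, 0]' --travel '[[-0.01, 0, 0.45], [0, 0, 0.45], [0, 0, 0.44], [0, 0, 0.11], [0, 0, 0.12], [0, 0, 0.11], [0, 0, 0.11], [0, 0, 0], [0, 0, 0]]' --rotation '[[0, -0.01, -0.01], [-0.01, -0.01, -0.01], [0, -0.01, -0.01], [0, 0, 0], [0, 0, 0], [0, 0, 0], [0, 0, 0], [0, 0, 0], [0, 0, 0]]'

```text
time: 33.25
tool_pos: [0.5117, 0.3182, 0.1687]
tcp_rot: [-0.076, 3.138, 0.002]
wrist_force: [0.5, -0.2, -2.4]
width: 0.196
grip_force: 59.3
```

Emit:
apply_moves --fingers '[0, 0, 0, 0]' --travel '[[0, -0.02, 0.03], [0, 0, 0.02], [0, 0, 0], [0, 0, 0]]' --rotation '[[0, 0, 0], [0, 0, 0], [0, 0, 0], [0, 0, 0]]'

```text
time: 33.65
tool_pos: [0.5119, 0.3171, 0.1663]
tcp_rot: [-0.076, 3.138, 0.002]
wrist_force: [0.7, 0.1, -2.2]
width: 0.192
grip_force: 59.8
```

Seat height was 0.1662 at the first grasp, so I'll go down slightly further, release and rise.

Emit:
apply_moves --fingers '[0, 0, 1, 1, 1, 1, 1, 1, 1, 1, 1, 1]' --travel '[[0, 0, 0.02], [0, 0, 0], [0, 0, 0], [0, 0, 0], [0, 0, 0], [0, 0, 0], [0, 0, 0], [0, 0, -0.2], [0, 0, -0.5], [0, 0, -0.8], [0, 0, -0.8], [0, 0, -0.8]]' --rotation '[[0, 0, 0], [0, 0, 0], [0, 0, 0], [0, 0, 0], [0, 0, 0], [0, 0, 0], [0, 0, 0], [0, 0, 0], [0, 0, 0], [0, 0, 0], [0, 0, 0], [0, 0, 0]]'

```text
time: 34.85
tool_pos: [0.5111, 0.3168, 0.322]
tcp_rot: [-0.076, 3.138, 0.002]
wrist_force: [0.4, 1.0, -0.2]
width: 0.997
grip_force: 0.0
```

Emit:
apply_moves --fingers '[1, 1, 1, 1, 1]' --travel '[[0, 0, -0.8], [0, 0, 0], [0, 0, 0], [0, 0, 0], [0, 0, 0]]' --rotation '[[0, 0, 0], [0, 0, 0], [0, 0, 0], [0, 0, 0], [0, 0, 0]]'

```text
time: 35.35
tool_pos: [0.5104, 0.3164, 0.3576]
tcp_rot: [0.076, -3.14, 0.001]
wrist_force: [-0.5, 0.2, 0.4]
width: 1.0
grip_force: 0.0
```

```bash
python3 - <<'E'
from h import *
w=snap('wrist');s=read_state();print(s['time'],s['tool_pos'])
H=cv2.cvtColor(w['image'],cv2.COLOR_RGB2HSV)
m=(H[...,0]>100)&(H[...,0]<125)&(H[...,1]>120);m[300:]=0
print('wrist cover',rectw(w,m,.161,41))
t=snap('top');H=cv2.cvtColor(t['image'],cv2.COLOR_RGB2HSV)
m=(H[...,0]>100)&(H[...,0]<125)&(H[...,1]>120);k=np.zeros_like(m);k[170:270,180:260]=m[170:270,180:260];print('top cover',rectw(t,k,.161,15))
E
python3 chk.py | tail -3
```

```text
35.4 [0.51040194 0.31636651 0.35761739]
wrist cover ((0.5114836096763611, 0.31700628995895386), (0.21409577131271362, 0.14341677725315094), 2.750364065170288)
top cover ((0.5136171579360962, 0.3123864531517029), (0.21489672362804413, 0.15209412574768066), 2.7273685932159424)
crown kin [0.5069 0.3168 0.3716] in bar [-0.3023  0.5804  0.1816]
scene [([209.1, 178.1], 0.92)] pred [np.float64(486.8135298446623), np.float64(190.47820470746524)]
top [] pred [np.float64(193.74665724360156), np.float64(221.5582285986474)]
```

```bash
python3 -c "
from h import *
print(finish_job())"
```

```text
the job is handed in; nothing more can be done
None
```

The job is handed in at about 36 s of the 72 s allowed: the ear defenders hang on the bar, and the cover is back on the tub within about 2 mm of its starting position by the wrist camera; no verdict was reported.

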